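Turn the face-down calculator over against the squaring stop

TASK

The desk calculator has been left face down with the rubber stamp standing on its back. First put the stamp upright in the nearer of the two shallow trays and let go of it; then push the calculator up against the bent steel squaring stop so that it stands up on edge there, bring it over, and lay it flat on the table with its keys up, easing it down rather than letting it slam. Leave the other things on the table where they are.

Things in the scene. Friction and masses are not known exactly. Their poses are not given: they have to be found in the camera images.
- stop_foot (a point): Squaring stop of slippery bent steel sheet, fixed to the table, 280 mm wide (its y). Point: middle of its foot line, at table height, where the sheet rises out of the table. Its x points across the stop away from the robot. The sheet's robot-side surface climbs from x,z = (0,0) through (10,8), (27,28), (38,50) to the top edge at (42,64) mm; behind it a flange and sloping braces reach x = 94 mm.
- calculator_center (a point): Desk calculator, a flat slab 150 (its x) x 100 (its y) x 14 mm (its z), 0.14 kg; point at its centre. Its z axis comes out of the key face: down at the start, up at the end. At the start it lies between robot and stop, a long side roughly parallel to the stop. Too wide to grasp while flat; plain square edges.
- stamp_knob (a point): Rubber stamp, 66 mm tall, standing on the calculator's back: foot 28 (its x) x 60 (its y) x 18 mm high, a 21 mm neck, and a round wooden knob 26 mm across, 32 to 66 mm above the underside. Point: middle of the knob, 50 mm above the underside. Its z points up. 0.05 kg.
- tray_floor (a point): Shallow open tray, the one nearer the robot (a like one stands far back), outside 178 mm (its x) by 118 mm (its y) at the rim, 30 mm high, inside 164 x 104 mm; loose, 0.3 kg. This point is the middle of its inner floor, 2 mm above the table.
- mug: White mug, 79 mm across, 114 mm with its handle, 89 mm tall; origin at the centre of the underside. Stays where it is.
- ink_pad: Closed flat ink pad tin, 64 x 97 x 18 mm, origin at the centre of its underside. Stays where it is.
- can: Drinks can, 53 mm across, 134 mm tall, origin at the centre of its underside. Stays where it is.
Mind the look-alikes: they are no part of the job. What is meant by the part that bears stamp_knob is not purple, and is the larger of those in its own colour.

How it is judged:
On the way, in this order (a step that is already met when the one before it is completed fails the run):
1. the stamp stands upright on the tray's floor, let go (z of stamp_knob in the frame of tray_floor between 0.044 and 0.056 m and horizontal distance between stamp_knob and tray_floor below 0.085 m and angle between stamp_knob's own z axis and vertical below 0.15 rad and contact force between the fingers and stamp below 0.1 N), for 0.2 s.
2. the calculator stands tipped up against the stop, raised by more than 45 degrees (angle between calculator_center's own z axis and vertical between 0.8 and 2.35 rad and contact force between calculator and stop above 0.05 N and horizontal distance between calculator_center and stop_foot below 0.14 m), for 0.2 s.
At the end, for the whole second after the job is handed in: The calculator lies flat on the table (within 0.06 rad), keys up and at rest, and the stamp stands upright (within 0.15 rad) on the floor of the tray, which sits flat (angle between each of calculator_center, tray_floor's own z axis and vertical below 0.06 rad and height (world z) of calculator_center between 0.002 and 0.012 m and linear speed of each of calculator, stamp below 0.02 m/s and z of stamp_knob in the frame of tray_floor between 0.044 and 0.056 m and horizontal distance between stamp_knob and tray_floor below 0.085 m and angle between stamp_knob's own z axis and vertical below 0.15 rad); the robot touches nothing.
It fails at once if the calculator slams down: it turns faster than 13 rad/s (falling freely from upright it reaches about 17) (angular speed of calculator above 13 rad/s).
It fails at once if the mug, ink pad or can is shifted by more than 30 mm (distance of any of mug, ink_pad, can from where it was at the start of the episode above 0.03 m).
It also fails if it takes over 70 s, if anything falls off the work surface, if the arm or the gripper's body presses on something with over 40 N, if the wrist force passes 120 N, or if a joint passes its speed limit or range.

ROBOT

A 6-joint arm with a two-finger parallel gripper is mounted at the origin on a cart in front of the work surface, level with it; the furniture and walls round the work are solid. World frame = base frame: x ahead of the robot, y to its left, z up, the work surface at z = 0. Lengths are in m, angles in rad, forces in N, time in s.
With the tool pointing down it reaches from about 0.35 to 0.975 m from the base axis. Payload 4.9 kg.
Tool frame: the origin (TCP) lies at the very end of the fingers, on their centre line; the grasp point (between the pads) lies 19 mm behind it; x points along the fingers, z is the direction in which the jaws open and shut, and the axes are right-handed (so a half turn about x gives the same grasp; the last joint's range is limited). The gripper opens to 85 mm and grips with 20 to 120 N. Pads are 22 mm wide; open, the fingers measure 114 mm over their backs; the gripper's body (76 mm by 85 mm) begins 54 mm behind the grasp point. The pads swing forward as they close: fully open they stand 13 mm farther back than shut.
Start: joints at [-1.262, 0.053, 1.613, -0, 1.476, -0.119], TCP at [0.259, -0.569, 0.231] pointing down, gripper open.
Joint ranges: [-3.01, 3.01], [-1.01, 2.22], [0.06, 2.58], [-1.02, 4.17], [0.09, 2.62], [-3.14, 3.14]. Speed limits (rad/s): [2.57, 2.57, 3.14, 3.14, 3.14, 3.14].

INTERFACE

Orientations are given as a unit quaternion [w, x, y, z].
In Python, from plant import manip, vision, job gives the robot as it stands.
- The arm moves only by the tool servo_tool, never from a script. Its arguments are lists of equal length, an entry for each row: "twist": the turn, a rotation vector about the world's x, y, z in rad, a list of three; "xyz": the shift along the world's x, y, z in cm, a list of three; "fingers": the opening, from 0 (shut) to 1 (fully open). In form: {"twist": [[wx, wy, wz], ...], "xyz": [[x, y, z], ...], "fingers": [fingers, ...]}. A call has 1 to 8 rows; each row shifts and turns the commanded pose from where the row before left it; what a row does not reach is not made up. A row lasts 1/8 s, in which the tool goes at most 62.5 mm and 10.7 degrees, less where a joint would pass 70% of its speed; a pose out of reach is approached as far as the arm can. A call with a gripper value outside its range is refused whole. The fingers move at their own pace and stop on an object; the grip force is fixed at half the most. Time passes only in rows, so rows that do not move let the fingers close. It gives the time, the measured TCP pose, the force and the opening at its end, in the units of the state.
- manip.state(): the state, without advancing time (a new reading comes with each control period).
- vision.grab_frame(name): name is "scene" or "top" or "wrist"; returns the picture (384x512x3 uint8, red, green, blue); there is no depth.
- vision.get_calibration(name): a dict with "camera_matrix" (3x3 intrinsics, pixels), "k1" (the pictures are not rectified: a ray, as slopes to the right and down, at radius r is drawn at 1 + k1 r^2 times it, then the intrinsics apply), "origin" and "orientation" of the camera in the world; the wrist camera has in their place "mount" (4x4, takes a point from camera to tool coordinates, whose origin is the TCP and whose axes are the tool frame's). Camera axes: x right, y up, looking along -z (the intrinsics and any distortion apply to the point x, -y, -z); pixel columns grow to the right and rows downward; lengths in m; the calibration is good to about 2 mm. A picture is of the moment at which its call begins: read the wrist's pose just before it. get_calibration takes no time and is no camera call.
- job.job_done(): hands the job in, once; it reports no verdict.
Trained networks look in the newest picture that a camera, given by its name, has taken for a name from the list of things; names that differ only in an ending like _2 or _b are one class to them, and where a whole thing is asked for, a point or a joint stands for the part that bears it (a point fixed in the world has none). Each returns a list of dicts, best first, with "score" (0 to 1); they miss things now and then, are a little off and sometimes report something else, mostly with a low value. They report only what shows in the picture. A call takes as long as a camera call. They do not tell look-alikes from the thing itself.
- vision.spot_in(camera, label): "extent" ([centre column, centre row, width, height] in pixels, round what is visible of it).
The state is a dict: "time": time; "joint_pos": joint angles; "joint_vel": joint speeds; "joint_efforts": joint torques, N m; "tool_pos": TCP position; "tool_rot": TCP orientation; "contact_force": force on the tool from outside, world axes, zero at the start; "ft_torque": the same for the moment, N m; "gripper_width": opening from 0.0 (shut) to 1.0 (fully open).
Only numpy, scipy, OpenCV 4.12 (cv2) and the standard library are available. Lean on these libraries where they do the work, as an engineer would, in place of code of your own. Each camera call takes 0.05 s, during which the arm holds its last target.

## Working session

There is one attempt and no reset: what is moved stays moved. The work goes in short steps, Python scripts to look and compute and a tool call to move; the robot and the scene stay as the last step left them, time stands still between calls to the robot, and variables do not carry over. Pictures are saved under pics/ and viewed, and the job is handed in when it is done.

Besides the shell and the picture viewer there is one more tool, called after "Emit:" in YAML: its name, and indented under it one key for each argument. servo_tool: Moves the arm, as the interface text tells. Its arguments: {"type":"object","properties":{"twist":{"type":"array","items":{"type":"array","items":{"type":"number"}}},"xyz":{"type":"array","items":{"type":"array","items":{"type":"number"}}},"fingers":{"type":"array","items":{"type":"number"}}},"required":["twist","xyz","fingers"]}

```bash
ls; mkdir -p pics
cat > h.py <<'E'
import numpy as np, cv2
from plant import manip, vision, job
from scipy.spatial.transform import Rotation as R
def snap(n,f):
    im=vision.grab_frame(n); cv2.imwrite('pics/'+f,im[:,:,::-1]); return im
def quat(q): return R.from_quat([q[1],q[2],q[3],q[0]])
def cam(n,st=None):
    c=vision.get_calibration(n); K=np.array(c["camera_matrix"])
    if "mount" in c:
        st=st or manip.state(); M=np.array(c["mount"]); T=np.eye(4); T[:3,:3]=quat(st["tool_rot"]).as_matrix(); T[:3,3]=st["tool_pos"]; T=T@M
        return K,c["k1"],T[:3,3],T[:3,:3]
    o=np.array(c["orientation"]); Rm=quat(o).as_matrix() if o.size==4 else o
    return K,c["k1"],np.array(c["origin"]),Rm
def proj(C,P):
    K,k1,o,Rm=C; p=(np.atleast_2d(P)-o)@Rm; s=np.c_[p[:,0]/-p[:,2],p[:,1]/p[:,2]]
    s=s*(1+k1*(s**2).sum(1,keepdims=True)); return s*[K[0,0],K[1,1]]+[K[0,2],K[1,2]]
def ray(C,uv):
    K,k1,o,Rm=C; d=(np.array(uv,float)-[K[0,2],K[1,2]])/[K[0,0],K[1,1]]; s=d.copy()
    for _ in range(20): s=d/(1+k1*(s@s))
    return o,Rm@np.array([s[0],-s[1],-1])
def at_z(C,uv,z):
    o,d=ray(C,uv); return o+d*(z-o[2])/d[2]
E
python3 - <<'E'
from h import *
for n in ["scene","top","wrist"]:
    snap(n,n+'0.png'); print(n,vision.get_calibration(n))
    for l in ["calculator_center","stamp_knob","tray_floor","mug","ink_pad","can","stop_foot"]:
        try: print(l,[(round(d["score"],2),np.round(d["extent"]).tolist()) for d in vision.spot_in(n,l)])
        except Exception as e: print(l,e)
print(manip.state())
E
```

```text
pics
scene {'camera_matrix': array([[496.99491037,   0.        , 257.89624809],
       [  0.        , 496.99491037, 203.15576083],
       [  0.        ,   0.        ,   1.        ]]), 'k1': 0.049482974567555245, 'origin': array([-0.5456046 , -0.6419887 ,  0.87319146]), 'orientation': array([ 0.7619021 ,  0.42034065, -0.22919376, -0.43622145])}
calculator_center [(0.67, [254.0, 228.0, 53.0, 30.0])]
stamp_knob [(0.84, [254.0, 223.0, 24.0, 22.0]), (0.7, [232.0, 253.0, 10.0, 14.0]), (0.52, [206.0, 216.0, 18.0, 21.0])]
tray_floor [(0.56, [202.0, 175.0, 26.0, 20.0])]
mug [(0.7, [356.0, 256.0, 29.0, 48.0])]
ink_pad [(0.85, [200.0, 172.0, 30.0, 16.0])]
can [(0.61, [394.0, 213.0, 24.0, 42.0])]
stop_foot [(0.8, [274.0, 193.0, 88.0, 41.0])]
top {'camera_matrix': array([[475.59110683,   0.        , 260.13095174],
       [  0.        , 475.59110683, 196.51606517],
       [  0.        ,   0.        ,   1.        ]]), 'k1': -0.16822413446685822, 'origin': array([0.44780775, 0.00533363, 1.37396313]), 'orientation': array([-0.70156152, -0.02350288,  0.0164305 ,  0.71203167])}
calculator_center [(0.88
[... 956 characters left out ...]
': 1.2, 'joint_pos': array([-1.26199496e+00,  5.27158582e-02,  1.61290712e+00,  2.67077112e-05,
        1.47602296e+00, -1.18987312e-01]), 'joint_vel': array([-1.11665412e-03, -1.72381410e-03, -7.98256795e-04, -1.18005484e-03,
        6.85635546e-06,  1.06425118e-03]), 'joint_efforts': array([-4.13430525e-04, -3.93685162e+01, -3.70465386e+01, -1.68629103e-04,
        5.75334052e-04, -1.26999595e-06]), 'tool_pos': array([ 0.25929336, -0.56864546,  0.23128947]), 'tool_rot': array([ 0.59473037,  0.38249229,  0.59474744, -0.3824538 ]), 'contact_force': array([ 0.07916607, -0.43653493, -0.34995664]), 'ft_torque': array([ 0.0043453 ,  0.0241492 , -0.01722767]), 'gripper_width': 0.9987679909868223}
```

View pics/scene0.png

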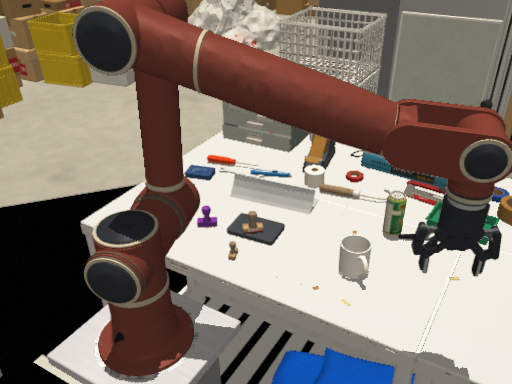

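View pics/top0.png

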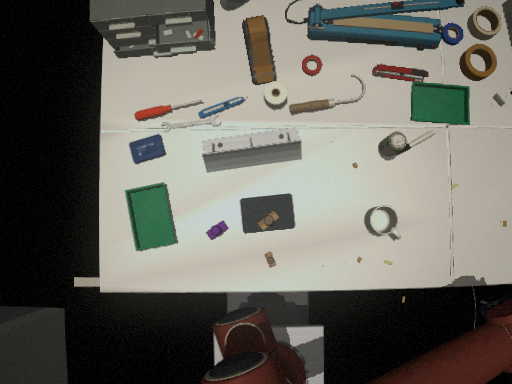

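Run:
```python
import cv2
a=cv2.imread('pics/scene0.png')[140:300,130:440]; cv2.imwrite('pics/scene0z.png',cv2.resize(a,None,fx=2.5,fy=2.5,interpolation=cv2.INTER_CUBIC))
a=cv2.imread('pics/top0.png')[90:290,110:420]; cv2.imwrite('pics/top0z.png',cv2.resize(a,None,fx=2.5,fy=2.5,interpolation=cv2.INTER_CUBIC))
```

```text
(no output)
```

View pics/scene0z.png

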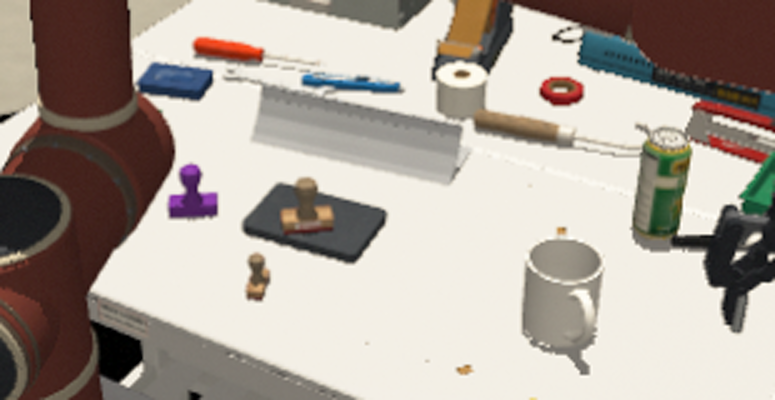

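View pics/top0z.png

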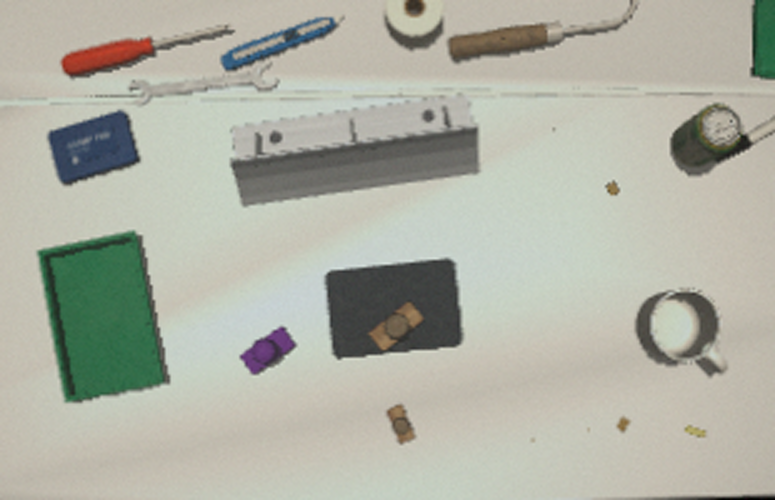

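The top view (x up, y left) shows the black calculator with the brown stamp at about pixel (269,220). The green near tray is at (151,216) and the stop's foot line is at row ~165. The decoys are the purple stamp and the small brown one.

Run:
```python
from h import *
C=cam("top"); S=cam("scene")
z=lambda u,v:(110+u/2.5,90+v/2.5)
print("knobtop",at_z(C,z(397,323),.066))
for p in [(372,337),(413,303),(424,318),(383,350)]: print("foot",at_z(C,z(*p),.018))
for p in [(327,270),(456,260),(462,345),(334,357)]: print("calc",at_z(C,z(*p),.014))
for p in [(39,250),(135,232),(168,383),(68,401)]: print("tray",at_z(C,z(*p),.03))
for p in [(244,206),(478,173)]: print("stopfoot",at_z(C,z(*p),.0))
for p in [(234,156),(476,127)]: print("stoptop",at_z(C,z(*p),.064))
print("purple",at_z(C,z(265,350),.06),"small",at_z(C,z(401,424),.04),"ink",at_z(C,z(95,147),.02),"can",at_z(C,z(720,118),.134),"mug",at_z(C,z(680,320),.089))
sz=lambda u,v:(130+u/2.5,140+v/2.5)
print("scene knob top",at_z(S,sz(306,183),.066))
for p in [(254,139),(452,181)]: print("stopfoot sc",at_z(S,sz(*p),0))
for p in [(245,222),(282,185),(386,214),(352,256)]: print("calc sc",at_z(S,sz(*p),0.01))
t=manip.state(); print(quat(t["tool_rot"]).as_matrix())
```

```text
knobtop [ 0.45907232 -0.0050309   0.066     ]
foot [0.44396197 0.02330606 0.018     ]
foot [ 0.48200518 -0.02400376  0.018     ]
foot [ 0.46471734 -0.03626864  0.018     ]
foot [0.42898556 0.01099428 0.018     ]
calc [0.52138244 0.07383877 0.014     ]
calc [ 0.53062753 -0.07417704  0.014     ]
calc [ 0.43325478 -0.07932062  0.014     ]
calc [0.42172405 0.06710513 0.014     ]
tray [0.54855686 0.40554931 0.03      ]
tray [0.56736259 0.29272895 0.03      ]
tray [0.3947067  0.25561279 0.03      ]
tray [0.3749072  0.37195027 0.03      ]
stopfoot [0.59825571 0.1704927  0.        ]
stopfoot [ 0.63256808 -0.10259457  0.        ]
stoptop [0.64752107 0.1736981  0.064     ]
stoptop [ 0.67566532 -0.09648577  0.064     ]
purple [0.4313104  0.14131916 0.06      ] small [ 0.34622528 -0.00801656  0.04      ] ink [0.66835978 0.34237372 0.02      ] can [ 0.67097387 -0.3529553   0.134     ] mug [ 0.4569381  -0.31341348  0.089     ]
scene knob top [0.4674205  0.00083731 0.066     ]
stopfoot sc [0.6055997  0.16849795 0.        ]
stopfoot sc [ 0.64444397 -0.10406785  0.        ]
calc sc [0.43115501 0.0652673  0.01      ]
calc sc [0.51923359 0.06908132 0.01      ]
calc sc [ 0.52821406 -0.07266926  0.01      ]
calc sc [ 0.43633723 -0.07826581  0.01      ]
[[ 9.13689047e-06  9.09886410e-01  4.14857470e-01]
 [ 5.88422472e-05  4.14857469e-01 -9.09886409e-01]
 [-9.99999998e-01  3.27246783e-05 -4.97492538e-05]]
```

Emit:
servo_tool:
  twist:
    - [0,0,-0.039]
    - [0,0,-0.039]
    - [0,0,-0.039]
    - [0,0,-0.039]
    - [0,0,-0.039]
    - [0,0,-0.039]
    - [0,0,-0.039]
    - [0,0,-0.039]
  xyz:
    - [2,5.65,0]
    - [2,5.65,0]
    - [2,5.65,0]
    - [2,5.65,0]
    - [2,5.65,0]
    - [2,5.65,0]
    - [2,5.65,0]
    - [2,5.65,0]
  fingers: [1,1,1,1,1,1,1,1]

```text
time: 2.2
tool_pos: [0.4197, -0.1149, 0.2317]
tool_rot: [0.528, 0.471, 0.527, -0.47]
contact_force: [0.7, -0.4, -0.8]
gripper_width: 1.0
```

Emit:
servo_tool:
  twist:
    - [0,0,0]
    - [0,0,0]
    - [0,0,0]
  xyz:
    - [0.4,5.65,0]
    - [0,5.65,-3]
    - [0,0,0]
  fingers: [1,1,1]

```text
time: 2.58
tool_pos: [0.4216, -0.0017, 0.1996]
tool_rot: [0.528, 0.468, 0.531, -0.469]
contact_force: [0.5, -0.4, -0.9]
gripper_width: 1.0
```

Run:
```python
from h import *
st=manip.state(); print(st['time'],st["tool_pos"],st["joint_pos"],quat(st["tool_rot"]).as_matrix())
snap("wrist","w1.png"); print(vision.spot_in("wrist","stamp_knob"))
C=cam("wrist",st); print(proj(C,[[.459,-.004,.08],[.459,-.004,.064]]))
```

```text
2.575 [ 0.42160083 -0.00173098  0.19955464] [-1.81307514e-01 -4.46821409e-01  2.09653896e+00  4.25810531e-04
  1.49619111e+00  1.26710526e+00] [[-0.00416868  0.99251614  0.12204233]
 [ 0.00119591  0.12204825 -0.99252345]
 [-0.9999906  -0.00399156 -0.00169574]]
[{'extent': [119.2, 144.4, 67.4, 47.2], 'score': 0.91}, {'extent': [258.4, 141.1, 64.7, 51.8], 'score': 0.64}, {'extent': [248.9, 233.4, 22.9, 37.2], 'score': 0.57}]
[[257.67704864 147.43109673]
 [257.29550963 144.42517858]]
```

View pics/w1.png

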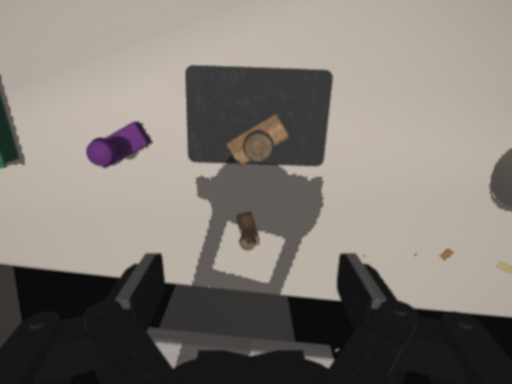

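The wrist view shows the brown stamp's knob at (258,147). That matches the predicted (0.459,-0.004). Descending to grip it.

Emit:
servo_tool:
  twist:
    - [0,0.004,0]
    - [0,0,0]
    - [0,0,0]
    - [0,0,0]
    - [0,0,0]
    - [0,0,0]
    - [0,0,0]
    - [0,0,0]
  xyz:
    - [3.7,-0.2,0]
    - [0,0,-4]
    - [0,0,-4]
    - [0,0,-4]
    - [0,0,-3.4]
    - [0,0,0]
    - [0,0,0]
    - [0,0,0]
  fingers: [1,1,1,1,1,1,0,0]

```text
time: 3.68
tool_pos: [0.4622, -0.0077, 0.0504]
tool_rot: [0.528, 0.47, 0.528, -0.471]
contact_force: [-0.4, 0.7, 0.1]
gripper_width: 0.604
```

Emit:
servo_tool:
  twist:
    - [0,0,0]
    - [0,0,0]
    - [0,0,0]
    - [0,0,0]
  xyz:
    - [0,0,0]
    - [0,0,0]
    - [0,0,0]
    - [0,0,0]
  fingers: [0,0,0,0]

```text
time: 4.18
tool_pos: [0.4615, -0.0069, 0.0495]
tool_rot: [0.528, 0.47, 0.529, -0.471]
contact_force: [-0.7, 1.1, 6.9]
gripper_width: 0.28
```

Run:
```python
from h import *
st=manip.state(); print(st["time"],st["tool_pos"],st["joint_pos"],st["contact_force"],st["gripper_width"])
snap("wrist","w2.png")
```

```text
4.175 [ 0.46145933 -0.00687851  0.04952848] [-1.76116746e-01 -1.54538057e-01  2.13420290e+00 -4.71011997e-04
  1.16342934e+00  1.27873636e+00] [-0.69589307  1.12984318  6.88516675] 0.27991961547770045
```

View pics/w2.png

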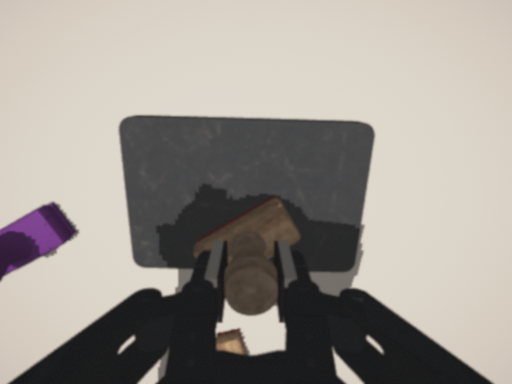

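Emit:
servo_tool:
  twist:
    - [0,0,0]
    - [0,0,0]
    - [0,0,0]
    - [0,0,0]
    - [0,0,0]
    - [0,0,0]
    - [0,0,0]
    - [0,0,0]
  xyz:
    - [0,0,1]
    - [0,0,3]
    - [0,0,4]
    - [0,0,2]
    - [0,3,0]
    - [0,5,0]
    - [0,5,0]
    - [0,5,0]
  fingers: [0,0,0,0,0,0,0,0]

```text
time: 5.22
tool_pos: [0.46, 0.1745, 0.1485]
tool_rot: [0.527, 0.469, 0.529, -0.471]
contact_force: [0.9, 0.0, -1.7]
gripper_width: 0.282
```

Emit:
servo_tool:
  twist:
    - [0,0,0]
    - [0,0,0]
    - [0,0,0]
    - [0,0,0]
    - [0,0,0]
    - [0,0,0]
  xyz:
    - [0.2,5,0]
    - [0.2,5,0]
    - [0.3,4,0]
    - [0.3,1.8,0]
    - [0,0,0]
    - [0,0,0]
  fingers: [0,0,0,0,0,0]

```text
time: 5.98
tool_pos: [0.4703, 0.3299, 0.1478]
tool_rot: [0.527, 0.469, 0.529, -0.472]
contact_force: [-0.2, -0.1, -0.4]
gripper_width: 0.283
```

Run:
```python
from h import *
st=manip.state(); print(st["time"],st["tool_pos"],st["joint_pos"],st["contact_force"],st["gripper_width"])
snap("wrist","w3.png");a=snap("top","t3.png")
C=cam("top")
a=cv2.imread('pics/top0.png')*0+cv2.imread('pics/t3.png'); a=a[150:290,110:320]; cv2.imwrite('pics/t3z.png',cv2.resize(a,None,fx=3.5,fy=3.5,interpolation=cv2.INTER_CUBIC))
snap("scene","s3.png"); a=cv2.imread('pics/s3.png')[130:300,100:350]; cv2.imwrite('pics/s3z.png',cv2.resize(a,None,fx=3,fy=3,interpolation=cv2.INTER_CUBIC))
```

```text
5.975 [0.47026038 0.32988772 0.14784988] [4.81546953e-01 1.72009518e-03 1.80753275e+00 1.36561311e-03
 1.33663703e+00 1.93712790e+00] [-0.22142297 -0.06654776 -0.42055727] 0.28301987036633214
```

View pics/w3.png

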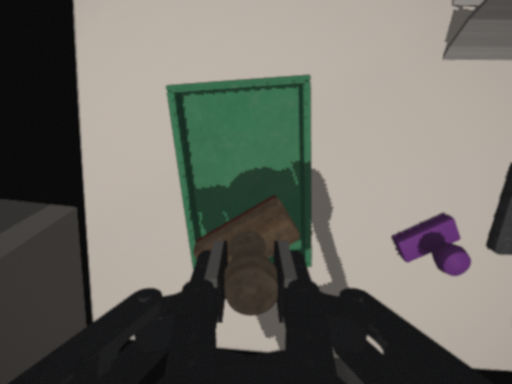

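View pics/t3z.png

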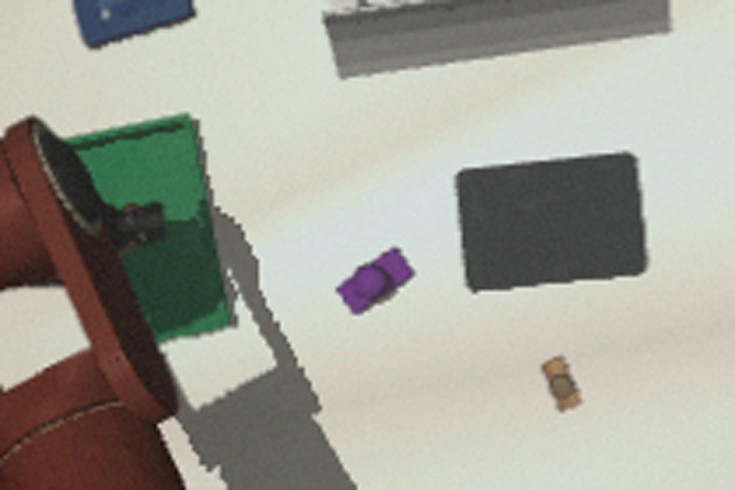

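View pics/s3z.png

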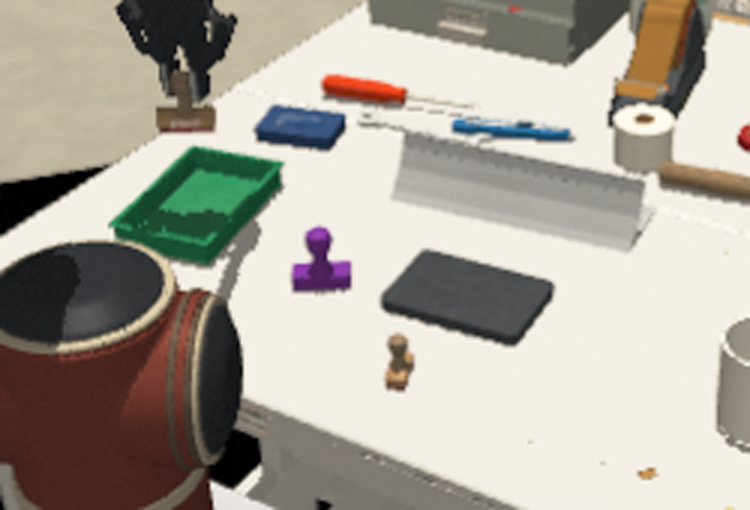

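Emit:
servo_tool:
  twist:
    - [0,0,0]
    - [0,0,0]
    - [0,0,0]
    - [0,0,0]
    - [0,0,0]
    - [0,0,0]
    - [0,0,0]
  xyz:
    - [0.1,0.1,-3]
    - [0,0,-4]
    - [0,0,-2.5]
    - [0,0,-0.8]
    - [0,0,-0.4]
    - [0,0,0]
    - [0,0,0]
  fingers: [0,0,0,0,0,0,0]

```text
time: 7.0
tool_pos: [0.4722, 0.3325, 0.0424]
tool_rot: [0.527, 0.47, 0.529, -0.47]
contact_force: [0.7, 0.1, -0.8]
gripper_width: 0.285
```

Emit:
servo_tool:
  twist:
    - [0,0,0]
    - [0,0,0]
    - [0,0,0]
  xyz:
    - [0,0,-0.3]
    - [0,0,-0.15]
    - [0,0,0]
  fingers: [0,0,0]

```text
time: 7.38
tool_pos: [0.4723, 0.3328, 0.0381]
tool_rot: [0.527, 0.47, 0.529, -0.47]
contact_force: [-0.6, 1.2, 5.2]
gripper_width: 0.283
```

Floor contact (5 N). Releasing.

Emit:
servo_tool:
  twist:
    - [0,0,0]
    - [0,0,0]
    - [0,0,0]
    - [0,0,0]
    - [0,0,0]
    - [0,0,0]
    - [0,0,0]
    - [0,0,0]
  xyz:
    - [0,0,0]
    - [0,0,0]
    - [0,0,0]
    - [0,0,0]
    - [0,0,0]
    - [0,0,2]
    - [0,0,4]
    - [0,0,5]
  fingers: [0.3,0.4,0.6,0.8,1,1,1,1]

```text
time: 8.38
tool_pos: [0.4708, 0.3318, 0.148]
tool_rot: [0.527, 0.469, 0.529, -0.472]
contact_force: [0.8, -0.7, -0.6]
gripper_width: 0.997
```

Run:
```python
from h import *
st=manip.state(); print(st["time"],st["tool_pos"],st["joint_pos"],st["contact_force"],st["gripper_width"])
snap("wrist","w4.png");
snap("scene","s4.png"); a=cv2.imread('pics/s4.png')[130:300,100:350]; cv2.imwrite('pics/s4z.png',cv2.resize(a,None,fx=3,fy=3,interpolation=cv2.INTER_CUBIC))
```

```text
8.375 [0.47078305 0.33175318 0.14802257] [4.83756451e-01 5.30356704e-03 1.80363820e+00 1.91580699e-03
 1.33733468e+00 1.93833080e+00] [ 0.79773686 -0.72140169 -0.58251535] 0.996924676636184
```

View pics/w4.png

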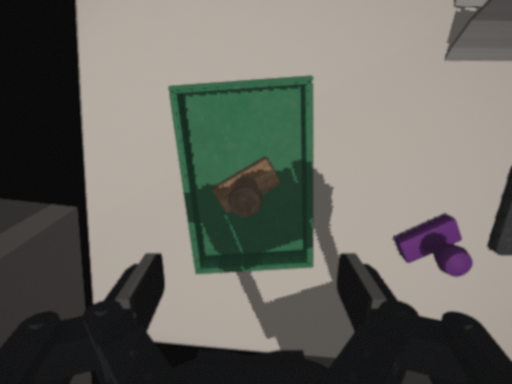

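View pics/s4z.png

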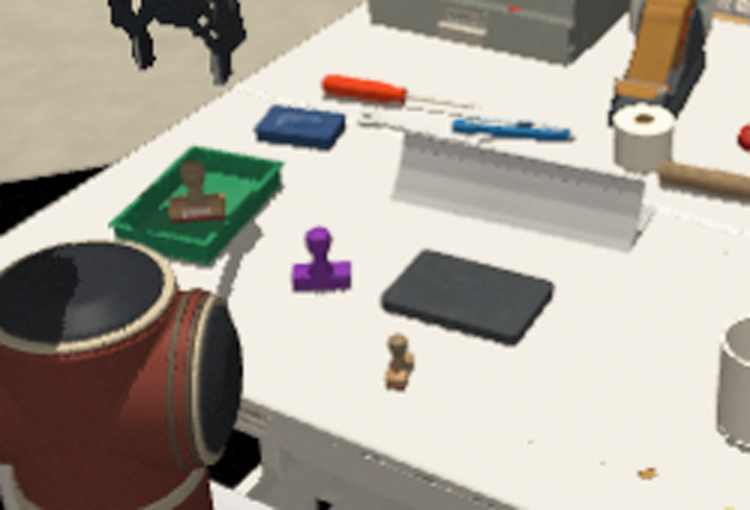

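The stamp stands upright in the tray: wrist image (243,195), scene zoom (195,190). Next a quick kinematic fit to plan reach for the flip, and a fresh calculator and stop measurement.

Run:
```python
from h import *
from scipy.optimize import least_squares
D=[([-1.26199,.0527158,1.612907],[.25929,-.568645,.231289]),([-.1813,-.44682,2.09654],[.4216,-.00173,.19955]),([-.176117,-.154538,2.1342],[.46146,-.00688,.04953]),([.481547,.00172,1.80753],[.47026,.32989,.14785]),([.4837565,.005304,1.80364],[.47078,.33175,.14802])]
def f(p):
    L1,L2,a,h,d=p; o=[]
    for j,x in D:
        r=a+L1*np.sin(j[1])+L2*np.sin(j[1]+j[2]); z=h+L1*np.cos(j[1])+L2*np.cos(j[1]+j[2])
        c,s=np.cos(j[0]),np.sin(j[0]); o+=[r*c-d*s-x[0],r*s+d*c-x[1],z-x[2]]
    return o
s=least_squares(f,[.4,.4,0,.1,.07]); print(s.x,np.abs(s.fun).max())
C=cam("top"); z=lambda u,v:(110+u/3.5,150+v/3.5)
a=[at_z(C,z(*p),.014) for p in [(457,172),(634,153),(647,273),(470,291)]]; print(np.round(a,3),np.mean(a,0))
C=cam("wrist",dict(tool_pos=[.4216,-.00173,.19955],tool_rot=[.528,.468,.531,-.469]))
print(np.round([at_z(C,p,.014) for p in [(187,67),(331,70),(323,165),(189,162)]],3))
```

```text
[ 0.4159492   0.60788877 -0.01994588 -0.12459634  0.0743777 ] 0.01805404174319014
[[ 0.518  0.075  0.014]
 [ 0.532 -0.071  0.014]
 [ 0.433 -0.079  0.014]
 [ 0.421  0.065  0.014]] [ 0.4758966 -0.0025946  0.014    ]
[[ 0.52   0.074  0.014]
 [ 0.534 -0.07   0.014]
 [ 0.437 -0.081  0.014]
 [ 0.423  0.066  0.014]]
```

Emit:
servo_tool:
  twist:
    - [0,0,0]
    - [0,0,0]
    - [0,0,0]
    - [0,0,0]
    - [0,0,0]
    - [0,0,0]
    - [0,0,0]
    - [0,0,0]
  xyz:
    - [-0.8,-4,0]
    - [-1.2,-5,0]
    - [-1.2,-5.4,0]
    - [-1.2,-5.4,0]
    - [-1.2,-5.4,0]
    - [-1,-5,0]
    - [-1,-4.2,0]
    - [0,0,-4]
  fingers: [1,1,1,1,1,1,1,1]

```text
time: 9.48
tool_pos: [0.3982, -0.015, 0.1106]
tool_rot: [0.529, 0.472, 0.525, -0.471]
contact_force: [0.5, 0.3, 0.1]
gripper_width: 0.999
```

Emit:
servo_tool:
  twist:
    - [0,0,0]
    - [0,0,0]
    - [0,0,0]
    - [0,0,0]
  xyz:
    - [0,0,-4]
    - [0,0,-3]
    - [0,0,-1.5]
    - [0,0,0]
  fingers: [1,1,1,1]

```text
time: 9.98
tool_pos: [0.3949, -0.0118, 0.0212]
tool_rot: [0.527, 0.469, 0.53, -0.471]
contact_force: [-0.7, -0.3, -0.2]
gripper_width: 0.996
```

Run:
```python
from h import *
st=manip.state(); print(st["time"],st["tool_pos"],st["joint_pos"],st["contact_force"],st["gripper_width"],quat(st["tool_rot"]).as_matrix())
snap("wrist","w5.png");
snap("scene","s5.png"); a=cv2.imread('pics/s5.png')[130:300,100:350]; cv2.imwrite('pics/s5z.png',cv2.resize(a,None,fx=3,fy=3,interpolation=cv2.INTER_CUBIC))
```

```text
9.975 [ 0.39486152 -0.0118283   0.02122512] [-2.18267435e-01 -2.89707969e-01  2.29961329e+00 -9.65831786e-04
  1.13701488e+00  1.23700181e+00] [-0.70055763 -0.31351984 -0.17828719] 0.9957289238632043 [[-5.39071764e-03  9.93272681e-01  1.15673341e-01]
 [ 2.97988831e-04  1.15676612e-01 -9.93286883e-01]
 [-9.99985426e-01 -5.32005976e-03 -9.19564117e-04]]
```

View pics/w5.png

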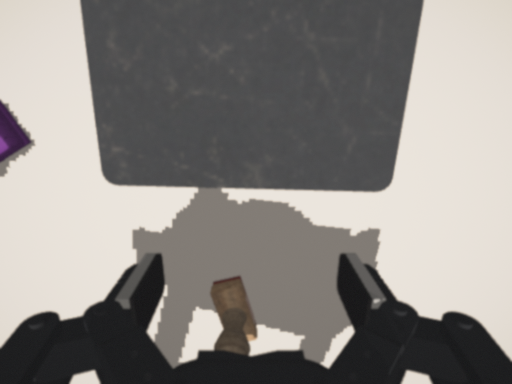

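View pics/s5z.png

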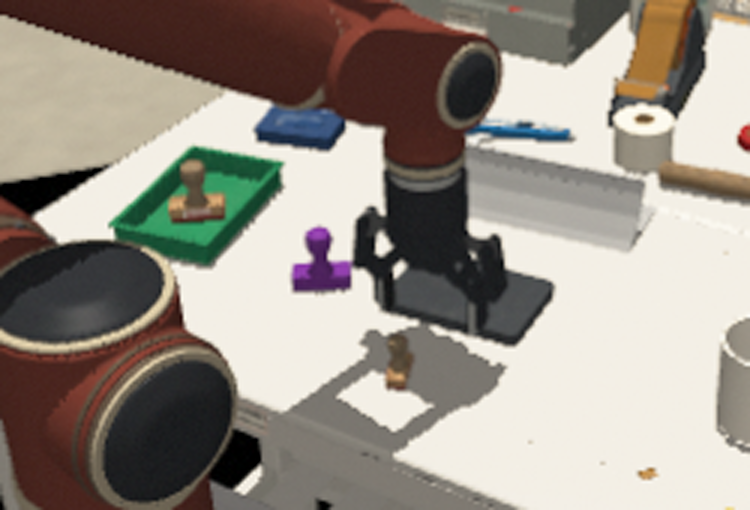

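Emit:
servo_tool:
  twist:
    - [0,0,0]
    - [0,0,0]
    - [0,0,0]
    - [0,0,0]
    - [0,0,0]
    - [0,0,0]
    - [0,0,0]
    - [0,0,0]
  xyz:
    - [0,0,-1.5]
    - [0,0,-1.1]
    - [0,0,-0.2]
    - [0,0,0]
    - [1,0.12,0]
    - [1,0.12,0]
    - [1,0.12,0]
    - [0,0,0]
  fingers: [1,1,1,1,1,1,1,1]

```text
time: 11.08
tool_pos: [0.4265, -0.0083, -0.0062]
tool_rot: [0.527, 0.469, 0.529, -0.471]
contact_force: [-0.7, 1.0, -0.0]
gripper_width: 0.998
```

Run:
```python
from h import *
st=manip.state(); print(st["time"],st["tool_pos"],st["contact_force"])
snap("wrist","w6.png");
```

```text
11.075 [ 0.42646214 -0.00831639 -0.00620829] [-0.65669734  1.02979659 -0.01468143]
```

View pics/w6.png

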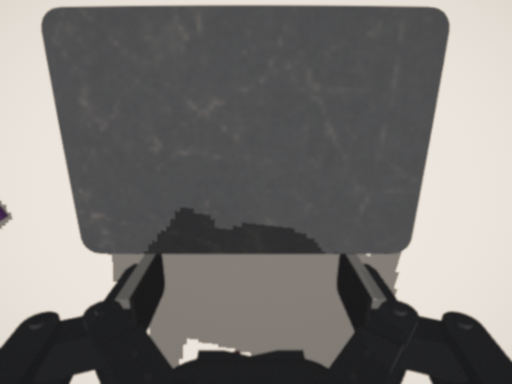

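Emit:
servo_tool:
  twist:
    - [0,0,0]
    - [0,0,0]
    - [0,0,0]
    - [0,0,0]
    - [0,0,0]
    - [0,0,0]
    - [0,0,0]
    - [0,0,0]
  xyz:
    - [1,0.12,0]
    - [1,0.12,0]
    - [1,0.12,0]
    - [1,0.12,0]
    - [1,0.12,0]
    - [1,0.12,0]
    - [1,0.12,0]
    - [0,0,0]
  fingers: [1,1,1,1,1,1,1,1]

```text
time: 12.12
tool_pos: [0.4965, 0.0, -0.0061]
tool_rot: [0.527, 0.47, 0.529, -0.471]
contact_force: [0.0, 0.3, 0.3]
gripper_width: 0.999
```

Run:
```python
from h import *
st=manip.state(); print(st["time"],st["tool_pos"],st["contact_force"])
snap("wrist","w7.png");
```

```text
12.125 [ 4.96509646e-01  3.23477749e-05 -6.11785028e-03] [0.04375886 0.29367426 0.3071181 ]
```

View pics/w7.png

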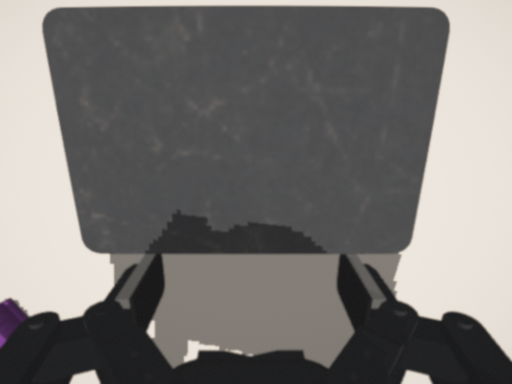

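Emit:
servo_tool:
  twist:
    - [0,0,0]
    - [0,0,0]
    - [0,0,0]
    - [0,0,0]
    - [0,0,0]
    - [0,0,0]
    - [0,0,0]
  xyz:
    - [0.7,0.08,0]
    - [0.7,0.08,0]
    - [0.7,0.08,0]
    - [0.7,0.08,0]
    - [0.7,0.08,0]
    - [0.7,0.08,0]
    - [0,0,0]
  fingers: [1,1,1,1,1,1,1]

```text
time: 13.05
tool_pos: [0.5382, 0.0049, -0.0063]
tool_rot: [0.527, 0.47, 0.529, -0.471]
contact_force: [-0.3, -0.1, 0.1]
gripper_width: 1.003
```

Run:
```python
from h import *
st=manip.state(); print(st["time"],st["tool_pos"],st["contact_force"])
snap("wrist","w8.png");
snap("scene","s8.png"); a=cv2.imread('pics/s8.png')[130:300,150:400]; cv2.imwrite('pics/s8z.png',cv2.resize(a,None,fx=3,fy=3,interpolation=cv2.INTER_CUBIC))
```

```text
13.05 [ 0.53820653  0.00489256 -0.0063464 ] [-0.34633745 -0.08242989  0.12074197]
```

View pics/w8.png

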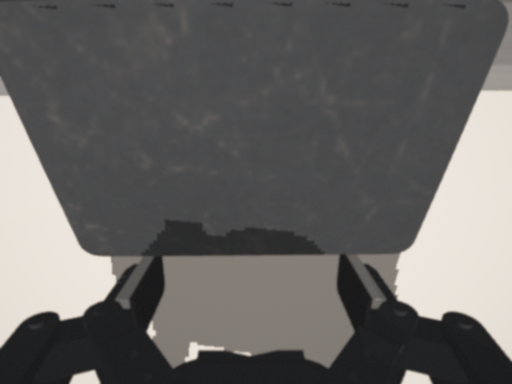

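View pics/s8z.png

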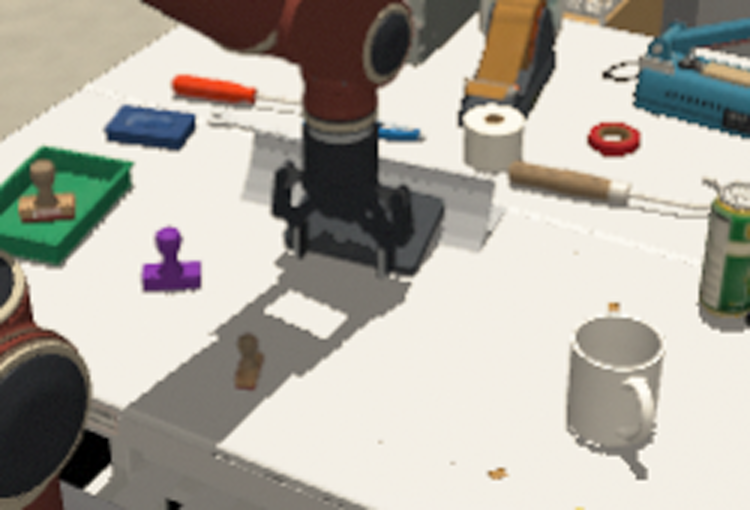

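Emit:
servo_tool:
  twist:
    - [0,0,0]
    - [0,0,0]
    - [0,0,0]
    - [0,0,0]
    - [0,0,0]
    - [0,0,0]
    - [0,0,0]
  xyz:
    - [0.7,0.08,0]
    - [0.7,0.08,0]
    - [0.7,0.08,0]
    - [0.7,0.08,0]
    - [0.7,0.08,0]
    - [0.7,0.08,0]
    - [0,0,0]
  fingers: [1,1,1,1,1,1,1]

```text
time: 14.02
tool_pos: [0.5806, 0.0096, -0.0059]
tool_rot: [0.528, 0.47, 0.529, -0.471]
contact_force: [0.4, -0.3, -0.3]
gripper_width: 1.002
```

Run:
```python
from h import *
st=manip.state(); print(st["time"],st["tool_pos"],st["contact_force"])
snap("wrist","w9.png");
snap("scene","s9.png"); a=cv2.imread('pics/s9.png')[130:300,150:400]; cv2.imwrite('pics/s9z.png',cv2.resize(a,None,fx=3,fy=3,interpolation=cv2.INTER_CUBIC))
```

```text
14.025 [ 0.58064046  0.00964323 -0.00589689] [ 0.38966305 -0.32184547 -0.28016417]
```

View pics/w9.png

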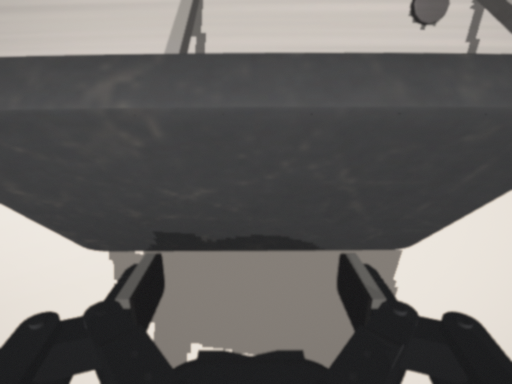

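View pics/s9z.png

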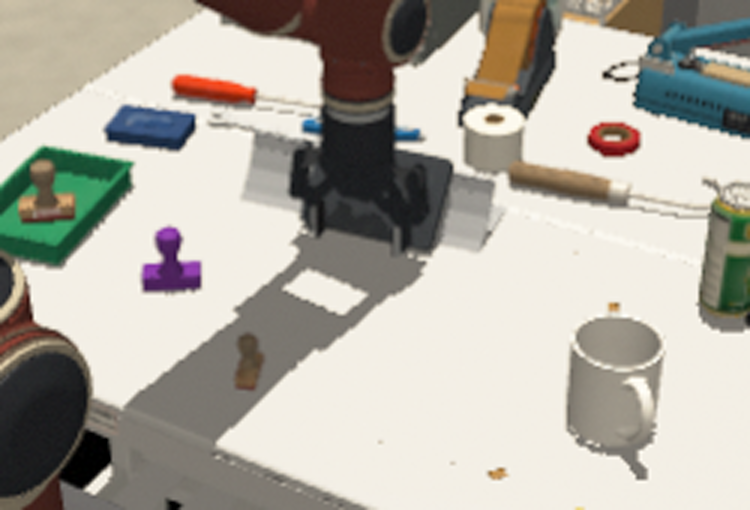

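```bash
cat > tilt.py <<'E'
from h import *
def tilt(st,rb,rt,rn=None):
    C=cam("wrist",st); n=quat(st["tool_rot"]).as_matrix()[:,1]*[1,1,0]; n/=np.linalg.norm(n)
    p=np.array(st["tool_pos"])
    from scipy.optimize import least_squares
    def pts(q):
        x0,th=q; B=p*[1,1,0]+n*x0   # lower (key face) corner on the table
        u=n*np.cos(th)+np.array([0,0,np.sin(th)]); v=-n*np.sin(th)+np.array([0,0,np.cos(th)])
        return B+.1*u+.014*v, B+.1*u, B+.014*v
    def f(q):
        a,b,c=pts(q); e=[proj(C,a)[0,1]-rb,proj(C,b)[0,1]-rt]
        if rn: e.append(proj(C,c)[0,1]-rn)
        return e
    s=least_squares(f,[.03,1.0]); return s.x,s.fun,pts(s.x)
E
python3 - <<'E'
from tilt import *
st=manip.state(); print(tilt(st,107,55,250))
C=cam("top")
E
```

```text
(array([0.02077007, 0.81646537]), array([ 2.58278552, -3.67565948,  2.84285167]), (array([0.65837311, 0.01878028, 0.0824602 ]), array([0.66850709, 0.01995831, 0.07287299]), array([0.59035103, 0.01087306, 0.00958722])))
```

Emit:
servo_tool:
  twist:
    - [0,0,0]
    - [0,0,0]
    - [0,0,0]
    - [0,0,0]
    - [0,0,0]
  xyz:
    - [0.5,0.06,0]
    - [0.5,0.06,0]
    - [0.5,0.06,0]
    - [0.3,0.03,0]
    - [0,0,0]
  fingers: [1,1,1,1,1]

```text
time: 14.75
tool_pos: [0.5978, 0.0118, -0.0064]
tool_rot: [0.527, 0.47, 0.529, -0.471]
contact_force: [0.3, -0.6, 0.1]
gripper_width: 0.995
```

Run:
```python
from h import *
st=manip.state(); print(st["time"],st["tool_pos"],st["contact_force"])
snap("wrist","w10.png");
```

```text
14.75 [ 0.59783609  0.01177093 -0.00639089] [ 0.26110577 -0.62402061  0.11876348]
```

View pics/w10.png

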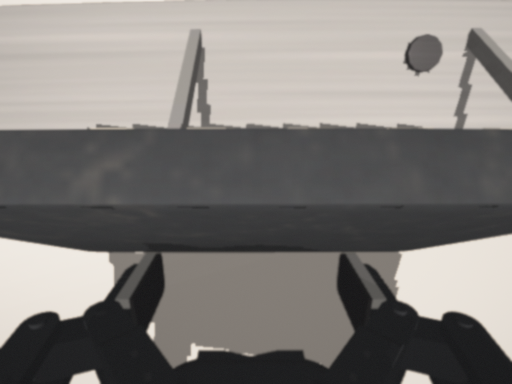

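Run:
```python
from tilt import *
st=manip.state(); print(tilt(st,206,128,250))
```

```text
(array([0.02213145, 0.995791  ]), array([ 1.87369115, -2.23484007,  1.26577018]), (array([0.66215523, 0.01920586, 0.09153269]), array([0.67382541, 0.02056151, 0.08391894]), array([0.60813456, 0.01293065, 0.00761375])))
```

Emit:
servo_tool:
  twist:
    - [0,0,0]
    - [0,0,0]
    - [0,0,0]
  xyz:
    - [-0.4,-0.05,0]
    - [-0.4,-0.05,0]
    - [0,0,0]
  fingers: [1,1,1]

```text
time: 15.18
tool_pos: [0.5889, 0.0107, -0.0065]
tool_rot: [0.527, 0.469, 0.529, -0.471]
contact_force: [0.6, 0.7, -0.5]
gripper_width: 1.001
```

Run:
```python
from h import *
st=manip.state(); print(st["time"],st["tool_pos"],st["contact_force"])
snap("wrist","w11.png");
```

```text
15.175 [ 0.58886876  0.01074063 -0.00653763] [ 0.61848377  0.68538986 -0.52139104]
```

View pics/w11.png

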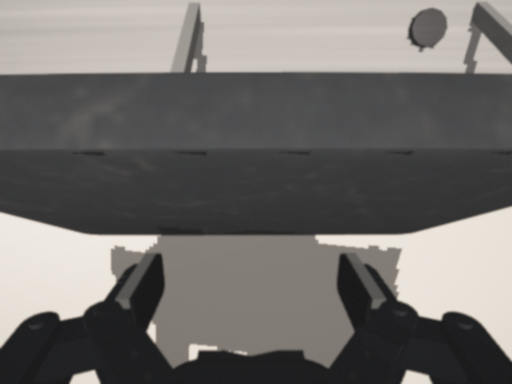

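Run:
```python
from tilt import *
st=manip.state(); print(tilt(st,150,74,234))
snap("wrist","w12.png")
```

```text
(array([0.03011531, 0.9876479 ]), array([ 2.59401131, -3.25173586,  2.25086183]), (array([0.66209114, 0.01919267, 0.09118248]), array([0.67369937, 0.02054086, 0.08347331]), array([0.60739333, 0.01284002, 0.00770917])))
```

View pics/w12.png

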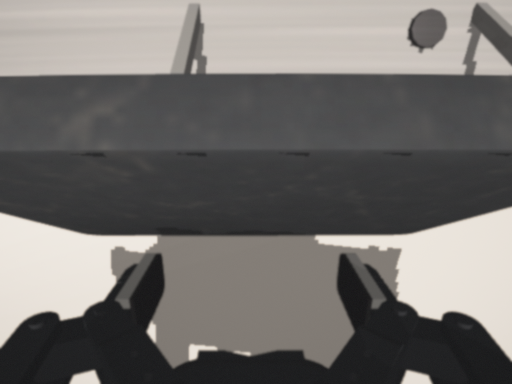

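Run:
```python
from h import *
from scipy.optimize import least_squares
st=manip.state(); print(st["joint_pos"])
D=[([-1.26199,.0527158,1.612907],[.25929,-.568645,.231289]),([-.1813,-.44682,2.09654],[.4216,-.00173,.19955]),([-.176117,-.154538,2.1342],[.46146,-.00688,.04953]),([.481547,.00172,1.80753],[.47026,.32989,.14785]),([.4837565,.005304,1.80364],[.47078,.33175,.14802]),([-.218267,-.289708,2.299613],[.39486,-.01183,.021225]),(st["joint_pos"],st["tool_pos"])]
def f(p):
    L1,L2,a,h,d,e=p; o=[]
    for j,x in D:
        b=j[1]+j[2]
        r=a+L1*np.sin(j[1])+L2*np.sin(b)+e*np.cos(b); z=h+L1*np.cos(j[1])+L2*np.cos(b)-e*np.sin(b)
        c,s=np.cos(j[0]),np.sin(j[0]); o+=[r*c-d*s-x[0],r*s+d*c-x[1],z-x[2]]
    return o
s=least_squares(f,[.4,.4,0,.1,.07,0]); print(s.x,np.abs(s.fun).max())
```

```text
[-1.07830954e-01  2.34088088e-01  1.84345347e+00 -4.58206673e-04
  1.06771509e+00  1.34746096e+00]
[ 0.42733891  0.61021057 -0.00086397 -0.04128978  0.0742756   0.09679446] 0.0006928559001310175
```

The slab stays at ~57°, leaning on the stop (its top mid edge at about (0.668,0.020,0.087)). I'm backing off, rising and yawing 90° so I can pinch its top edge.

Emit:
servo_tool:
  twist:
    - [0,0,0]
    - [0,0,0]
    - [0,0,0]
    - [0,0,0.175]
    - [0,0,0.175]
    - [0,0,0.175]
    - [0,0,0.175]
    - [0,0,0.175]
  xyz:
    - [-2,-0.25,0]
    - [-1,-0.1,2]
    - [0,0,5]
    - [0,0,5]
    - [0,0,5]
    - [0,0,3.7]
    - [2,0.2,0]
    - [3,0.3,0]
  fingers: [1,1,1,1,1,1,1,0.8]

```text
time: 16.27
tool_pos: [0.6101, 0.0123, 0.2019]
tool_rot: [0.678, 0.199, 0.678, -0.201]
contact_force: [0.5, -0.4, -0.3]
gripper_width: 0.82
```

Emit:
servo_tool:
  twist:
    - [0,0,0.175]
    - [0,0,0.175]
    - [0,0,0.175]
    - [0,0,0.175]
    - [-0.017,0.144,0]
    - [-0.017,0.144,0]
    - [-0.017,0.144,0]
    - [-0.017,0.144,0]
  xyz:
    - [3,0.3,0]
    - [3,0.3,0]
    - [2.5,0.3,0]
    - [1,0.2,0]
    - [0,0,0]
    - [0,0,0]
    - [0,0,0]
    - [0,0,0]
  fingers: [0.7,0.6,0.6,0.6,0.6,0.6,0.6,0.6]

```text
time: 17.27
tool_pos: [0.7047, 0.0232, 0.201]
tool_rot: [0.473, -0.054, 0.879, 0.028]
contact_force: [-0.3, -0.0, -0.3]
gripper_width: 0.601
```

Emit:
servo_tool:
  twist:
    - [0,0,0]
    - [0,0,0]
  xyz:
    - [0,0,0]
    - [0,0,0]
  fingers: [0.6,0.6]

```text
time: 17.52
tool_pos: [0.7043, 0.0233, 0.2007]
tool_rot: [0.475, -0.054, 0.878, 0.028]
contact_force: [-0.1, -0.3, 0.5]
gripper_width: 0.599
```

Run:
```python
from h import *
st=manip.state(); print(st["time"],st["tool_pos"],st["joint_pos"],st["contact_force"],st["gripper_width"]);print(quat(st["tool_rot"]).as_matrix())
snap("wrist","w13.png")
C=cam("wrist",st); print(proj(C,[[.662,.019,.0915],[.674,.0205,.0837]]))
snap("scene","s13.png"); a=cv2.imread('pics/s13.png')[130:300,150:400]; cv2.imwrite('pics/s13z.png',cv2.resize(a,None,fx=3,fy=3,interpolation=cv2.INTER_CUBIC))
```

```text
17.525 [0.70425142 0.02326091 0.20066414] [-0.03731847  0.63782682  1.01594683 -0.10011859  2.05846557 -0.17947692] [-0.07553202 -0.27238418  0.51045209] 0.5992369772820569
[[-0.54272823 -0.1214665   0.83107879]
 [-0.06809814  0.99259353  0.10060187]
 [-0.83714319 -0.00199545 -0.54698017]]
[[277.47729711 188.59926697]
 [293.72528166 188.57105508]]
```

View pics/w13.png

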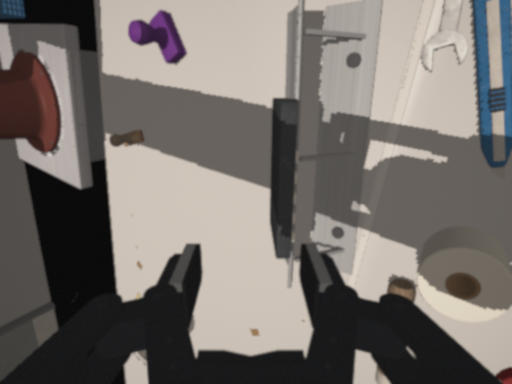

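View pics/s13z.png

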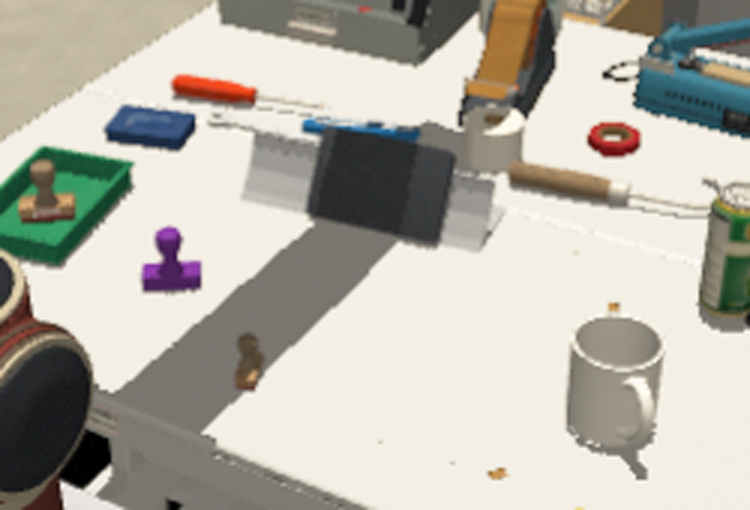

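Run:
```python
from h import *
a=cv2.imread('pics/w13.png')[80:280,220:380]; a=cv2.convertScaleAbs(cv2.resize(a,None,fx=3,fy=3,interpolation=cv2.INTER_CUBIC),alpha=1.5,beta=20); cv2.imwrite('pics/w13z.png',a)
```

```text
(no output)
```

View pics/w13z.png

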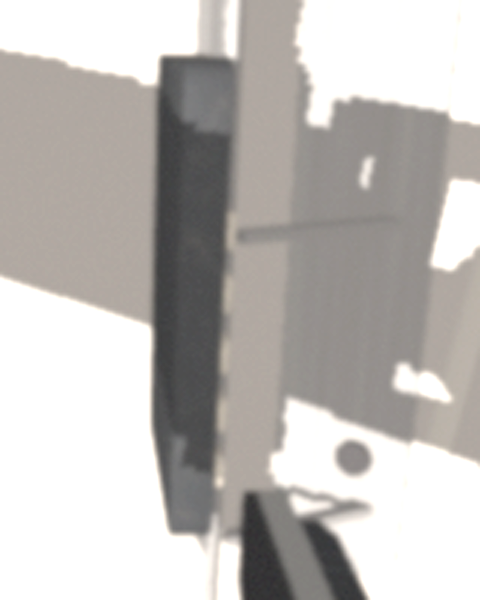

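Run:
```python
from h import *
C=cam("wrist",dict(tool_pos=[0.70425142,0.02326091,0.20066414],tool_rot=manip.state()["tool_rot"]))
t=np.array([-.118,.993,0])
for T in ([.662,.019,.0915],[.674,.0205,.0837]):
    for s in (-.075,0,.075): print(s,proj(C,np.array(T)+t*s))
```

```text
-0.075 [[274.92590039 262.60938607]]
0 [[277.23983333 188.54248665]]
0.075 [[279.9058334  100.06329608]]
-0.075 [[289.81993708 262.57195507]]
0 [[293.48260533 188.50048449]]
0.075 [[297.69994172 100.02141325]]
```

Emit:
servo_tool:
  twist:
    - [0,0,0]
    - [0,0,0]
    - [0,0,0]
    - [0,0,0]
    - [0,0,0]
    - [0,0,0]
    - [0,0,0]
    - [0,0,0]
  xyz:
    - [-0.6,0.1,-3.2]
    - [0,0,-3]
    - [-1.1,-0.13,-1.7]
    - [-1.1,-0.13,-1.7]
    - [-1.05,-0.12,-1.6]
    - [-1,-0.12,-1.52]
    - [0,0,0]
    - [0,0,0]
  fingers: [0.6,0.6,0.6,0.6,0.6,0.6,0.6,0.6]

```text
time: 18.62
tool_pos: [0.6564, 0.0192, 0.0744]
tool_rot: [0.475, -0.054, 0.878, 0.028]
contact_force: [-0.2, 0.6, 0.1]
gripper_width: 0.598
```

Run:
```python
from h import *
st=manip.state(); print(st["time"],st["tool_pos"],st["joint_pos"],st["contact_force"],st["gripper_width"])
snap("wrist","w14.png")
C=cam("wrist",st); print(proj(C,[[.662,.019,.0915],[.674,.0205,.0837]]))
```

```text
18.625 [0.65635688 0.01922305 0.07440037] [-0.044491    0.63242802  1.24173545 -0.09587129  1.8382706  -0.16378587] [-0.23494965  0.55670164  0.10168479] 0.5976434154588477
[[240.25651269 275.00049927]
 [270.48797934 274.99178002]]
```

View pics/w14.png

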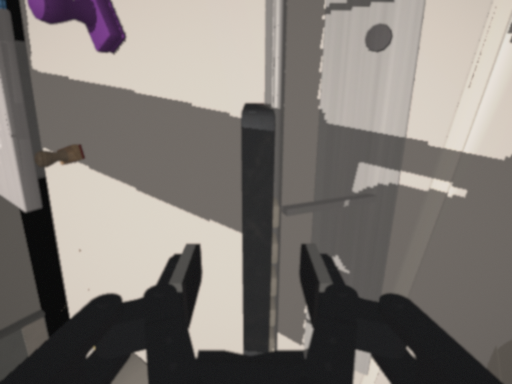

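The slab edge sits between the fingers (columns 243–273, jaws centred at 250). Closing.

Emit:
servo_tool:
  twist:
    - [0,0,0]
    - [0,0,0]
    - [0,0,0]
    - [0,0,0]
    - [0,0,0]
    - [0,0,0]
  xyz:
    - [0,0,0]
    - [0,0,0]
    - [0,0,0]
    - [0,0,0]
    - [0,0,0]
    - [0,0,0]
  fingers: [0.4,0.3,0.2,0,0,0]

```text
time: 19.42
tool_pos: [0.6557, 0.0193, 0.0731]
tool_rot: [0.474, -0.054, 0.878, 0.028]
contact_force: [0.9, 0.7, -1.3]
gripper_width: 0.147
```

Run:
```python
from h import *
st=manip.state(); print(st["time"],st["tool_pos"],st["joint_pos"],st["contact_force"],st["gripper_width"])
snap("wrist","w15.png")
```

```text
19.425 [0.65573817 0.01925626 0.0731119 ] [-0.04444654  0.63377282  1.24264866 -0.09595114  1.83798672 -0.16381081] [ 0.85089342  0.69016549 -1.27811696] 0.14745896405874082
```

View pics/w15.png

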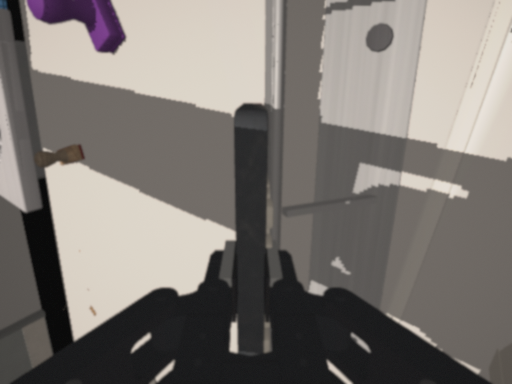

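```bash
cat > kin.py <<'E'
from h import *
from scipy.optimize import least_squares
L1,L2,A,D_,E_=.42733891,.61021057,-.00086397,.0742756,.09679446
HL=-.04128978; LT=[.3]
def Rj(q):
    return R.from_euler('z',q[0])*R.from_euler('y',q[1]+q[2])*R.from_euler('z',q[3])*R.from_euler('y',q[4])*R.from_euler('z',q[5])
M=None
def fk(q,full=False):
    b=q[1]+q[2]; r=A+L1*np.sin(q[1])+L2*np.sin(b)+E_*np.cos(b); z=HL+LT[0]+L1*np.cos(q[1])+L2*np.cos(b)-E_*np.sin(b)
    c,s=np.cos(q[0]),np.sin(q[0]); W=np.array([r*c-D_*s,r*s+D_*c,z]); Rt=Rj(q).as_matrix()
    return W+LT[0]*Rt[:,2],Rt,W
E
python3 - <<'E'
from kin import *
import kin
st=manip.state(); q=st["joint_pos"]; p=np.array(st["tool_pos"]); Rt=quat(st["tool_rot"]).as_matrix()
print(np.round(fk(q)[1].T@Rt,3))
for l in (.2,.25,.3,.35): kin.LT[0]=l; print(l,fk(q)[0]-p)
q2=[-0.03731847,0.63782682,1.01594683,-0.10011859,2.05846557,-0.17947692]; p2=np.array([0.70425142,0.02326091,0.20066414])
def g(x): kin.LT[0]=x[0]; return np.r_[fk(q)[0]-p,fk(q2)[0]-p2]
s=least_squares(g,[.3]);print(s.x,s.fun)
E
```

```text
[[ 0.  0. -1.]
 [ 0.  1.  0.]
 [ 1. -0.  0.]]
0.2 [ 0.04292924  0.00551799 -0.01319636]
0.25 [ 0.01571754  0.00210459 -0.00500392]
0.3 [-0.01149417 -0.00130881  0.00318852]
0.35 [-0.03870587 -0.00472221  0.01138096]
[0.27924814] [-2.00298448e-04  1.07878789e-04 -2.11648581e-04  5.34651909e-05
  9.59125605e-05 -1.92915598e-04]
```

```bash
sed -i 's/LT=\[.3\]/LT=[.2792]/' kin.py
cat >> kin.py <<'E'
M=np.array([[0,0,-1.],[0,1,0],[1,0,0]])
LO=np.array([-3.01,-1.01,.06,-1.02,.09,-3.14]);HI=np.array([3.01,2.22,2.58,4.17,2.62,3.14])
def ik(p,Rt,q0):
    def f(q):
        a,b,_=fk(q); return np.r_[(a-p)*5,(b@M-Rt).ravel()]
    s=least_squares(f,np.clip(q0,LO+1e-3,HI-1e-3),bounds=(LO,HI)); return s.x,np.abs(s.fun).max()
def lay(C,psi,phi,ins=.018,zc=None):
    a=np.array([np.cos(psi),np.sin(psi),0]);zz=np.array([0,0,1.])
    x=np.cos(phi)*a-np.sin(phi)*zz; z=np.sin(phi)*a+np.cos(phi)*zz; y=np.cross(z,x)
    tz=(.1-ins)*np.sin(phi)+.007*np.cos(phi)
    edge=np.array([C[0],C[1],0])+.05*a  # free edge on the table
    p=edge-(.1-ins)*np.cos(phi)*a+.007*np.sin(phi)*a*0; p[2]=tz
    return p,np.c_[x,y,z]
E
python3 - <<'E'
from kin import *
rng=np.random.default_rng(0)
for C in [(.5,-.03),(.48,-.06),(.5,-.1)]:
  for psi in np.radians([0,20,40,60,80,-20,-60]):
    p,Rt=lay(C,psi,np.radians(22)); best=None
    sols=[]
    for k in range(25):
        q0=rng.uniform(LO,HI); q0[0]=rng.uniform(-1.5,1); q,e=ik(p,Rt,q0)
        if e<1e-3 and not any(np.abs(q-s).max()<.05 for s in sols): sols.append(q)
    for s in sols: print(C,round(np.degrees(psi)),np.round(p,3),np.round(s,2),"wrist",np.round(fk(s)[2],2))
E
```

```text
(0.5, -0.03) 40 [ 0.48  -0.047  0.037] [-0.86  0.04  2.38  1.32  1.28 -2.38] wrist [ 0.28 -0.21  0.14]
(0.5, -0.03) 60 [ 0.487 -0.053  0.037] [-0.82  0.24  2.15  1.1   1.48 -2.43] wrist [ 0.36 -0.28  0.14]
(0.5, -0.03) 80 [ 0.495 -0.056  0.037] [-0.74  0.4   1.93  0.91  1.67 -2.48] wrist [ 0.45 -0.31  0.14]
(0.48, -0.06) 40 [ 0.46  -0.077  0.037] [-0.96  0.05  2.37  1.25  1.34 -2.4 ] wrist [ 0.26 -0.24  0.14]
(0.48, -0.06) 60 [ 0.467 -0.083  0.037] [-0.9   0.24  2.14  1.04  1.53 -2.45] wrist [ 0.34 -0.31  0.14]
(0.48, -0.06) 80 [ 0.475 -0.086  0.037] [-0.8   0.4   1.92  0.86  1.71 -2.51] wrist [ 0.43 -0.34  0.14]
(0.5, -0.1) 20 [ 0.476 -0.109  0.037] [-0.95 -0.08  2.5   1.5   1.11 -2.35] wrist [ 0.23 -0.2   0.14]
(0.5, -0.1) 40 [ 0.48  -0.117  0.037] [-0.97  0.14  2.27  1.24  1.35 -2.39] wrist [ 0.28 -0.28  0.14]
(0.5, -0.1) 60 [ 0.487 -0.123  0.037] [-0.92  0.32  2.04  1.03  1.56 -2.44] wrist [ 0.36 -0.35  0.14]
(0.5, -0.1) 80 [ 0.495 -0.126  0.037] [-0.83  0.47  1.83  0.84  1.74 -2.49] wrist [ 0.45 -0.38  0.14]
```

```bash
cat > plan.py <<'E'
from kin import *
st=manip.state(); q=np.array(st["joint_pos"]); p=np.array(st["tool_pos"]); R0=quat(st["tool_rot"])
psi,phi,C=np.radians(40),np.radians(22),(.50,-.03)
pf,Rf=lay(C,psi,phi); rv=(R.from_matrix(Rf)*R0.inv()).as_rotvec(); print("rotvec",rv,np.linalg.norm(rv),"pf",pf)
u=-R0.as_matrix()[:,0]
rows=[(u*.01,np.zeros(3))]*2+[(u*.02,np.zeros(3))]*4
p1=p+u*.10
up=np.array([.49,-.06,.20]); N=14
rows+=[((np.array([.60,-.02,.22])-p1)/4,np.zeros(3))]*4
p2=np.array([.60,-.02,.22])
rows+=[((up-p2)/N,rv/N)]*N
for i,(d,w) in enumerate(rows):
    p=p+d; R0=R.from_rotvec(w)*R0; qn,e=ik(p,R0.as_matrix(),q)
    Rm=R0.as_matrix(); mn=min((p+Rm[:,0]*.082+Rm[:,2]*s+Rm[:,1]*t)[2] for s in(-.007,.007) for t in(-.075,.075))
    print(i,np.round(p,3),np.round(qn,2),"err%.4f"%e,"dq",np.round(np.abs(qn-q).max(),2),"tool x",np.round(Rm[:,0],2),"slablow %.3f"%mn,"W",np.round(fk(qn)[2],2)); q=qn
E
python3 plan.py
```

```text
rotvec [ 0.71334485 -1.63777659  0.41816936] 1.8346767155820687 pf [ 0.48006057 -0.04673117  0.03720803]
0 [0.661 0.02  0.082] [-0.04  0.64  1.22 -0.1   1.85 -0.16] err0.0000 dq 0.02 tool x [-0.54 -0.07 -0.84] slablow 0.009 W [0.81 0.04 0.31]
1 [0.667 0.021 0.09 ] [-0.04  0.64  1.2  -0.1   1.87 -0.17] err0.0000 dq 0.02 tool x [-0.54 -0.07 -0.84] slablow 0.017 W [0.82 0.04 0.32]
2 [0.678 0.022 0.107] [-0.04  0.65  1.16 -0.1   1.9  -0.17] err0.0000 dq 0.04 tool x [-0.54 -0.07 -0.84] slablow 0.034 W [0.83 0.04 0.34]
3 [0.688 0.023 0.123] [-0.04  0.66  1.12 -0.1   1.94 -0.17] err0.0000 dq 0.04 tool x [-0.54 -0.07 -0.84] slablow 0.051 W [0.84 0.04 0.36]
4 [0.699 0.025 0.14 ] [-0.04  0.67  1.07 -0.1   1.97 -0.17] err0.0000 dq 0.05 tool x [-0.54 -0.07 -0.84] slablow 0.067 W [0.85 0.04 0.37]
5 [0.71  0.026 0.157] [-0.03  0.68  1.02 -0.1   2.01 -0.17] err0.0000 dq 0.05 tool x [-0.54 -0.07 -0.84] slablow 0.084 W [0.86 0.05 0.39]
6 [0.683 0.015 0.173] [-0.05  0.6   1.11 -0.1   2.   -0.19] err0.0000 dq 0.09 tool x [-0.54 -0.07 -0.84] slablow 0.100 W [0.83 0.03 0.41]
7 [0.655 0.003 0.188] [-0.06 
[... 1716 characters left out ...]
206] [-0.58 -0.42  2.17  0.7   1.23 -1.28] err0.0000 dq 0.17 tool x [ 0.5   0.4  -0.77] slablow 0.130 W [ 0.38 -0.16  0.42]
20 [ 0.514 -0.051  0.204] [-0.66 -0.44  2.24  0.85  1.24 -1.45] err0.0000 dq 0.17 tool x [ 0.57  0.46 -0.68] slablow 0.136 W [ 0.35 -0.18  0.4 ]
21 [ 0.506 -0.054  0.203] [-0.73 -0.45  2.29  0.98  1.28 -1.62] err0.0000 dq 0.17 tool x [ 0.63  0.51 -0.59] slablow 0.144 W [ 0.33 -0.2   0.37]
22 [ 0.498 -0.057  0.201] [-0.8  -0.43  2.33  1.11  1.34 -1.79] err0.0000 dq 0.17 tool x [ 0.68  0.55 -0.49] slablow 0.153 W [ 0.31 -0.21  0.34]
23 [ 0.49 -0.06  0.2 ] [-0.86 -0.38  2.36  1.22  1.41 -1.95] err0.0000 dq 0.16 tool x [ 0.71  0.6  -0.37] slablow 0.163 W [ 0.29 -0.23  0.3 ]
```

Emit:
servo_tool:
  twist:
    - [0,0,0]
    - [0,0,0]
    - [0,0,0]
    - [0,0,0]
    - [0,0,0]
    - [0,0,0]
    - [0,0,0]
    - [0,0,0]
  xyz:
    - [0.54,0.07,0.84]
    - [0.54,0.07,0.84]
    - [1.1,0.14,1.7]
    - [1.1,0.14,1.7]
    - [1.1,0.14,1.7]
    - [1.1,0.14,1.7]
    - [0,0,0]
    - [0,0,0]
  fingers: [0,0,0,0,0,0,0,0]

```text
time: 20.48
tool_pos: [0.7103, 0.0262, 0.1576]
tool_rot: [0.474, -0.054, 0.878, 0.028]
contact_force: [0.2, 0.4, -1.8]
gripper_width: 0.145
```

Run:
```python
from h import *
st=manip.state(); print(st["time"],st["tool_pos"],st["contact_force"],st["gripper_width"])
snap("wrist","w16.png")
snap("scene","s16.png"); a=cv2.imread('pics/s16.png')[130:300,150:400]; cv2.imwrite('pics/s16z.png',cv2.resize(a,None,fx=3,fy=3,interpolation=cv2.INTER_CUBIC))
```

```text
20.475 [0.71031539 0.02623767 0.15758174] [ 0.16903244  0.3875389  -1.81666031] 0.14508791346772026
```

View pics/w16.png

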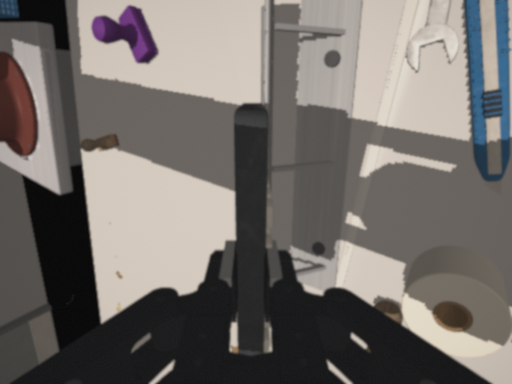

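View pics/s16z.png

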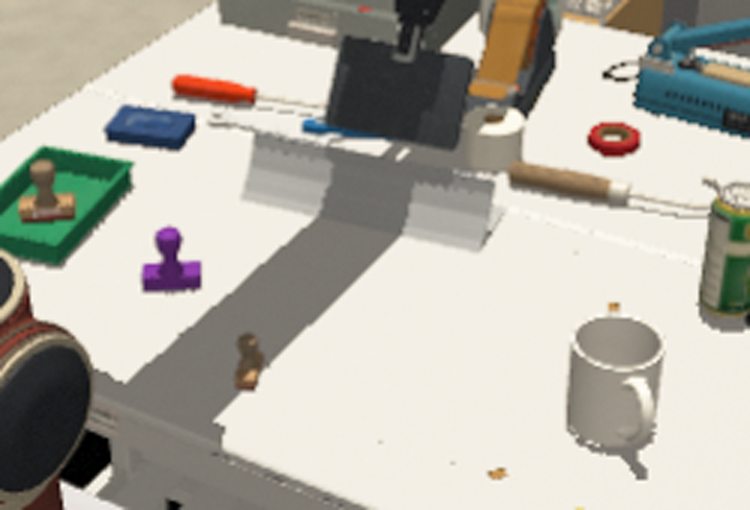

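Emit:
servo_tool:
  twist:
    - [0,0,0]
    - [0,0,0]
    - [0,0,0]
    - [0,0,0]
    - [0.051,-0.117,0.03]
    - [0.051,-0.117,0.03]
    - [0.051,-0.117,0.03]
    - [0.051,-0.117,0.03]
  xyz:
    - [-2.76,-1.15,1.56]
    - [-2.76,-1.15,1.56]
    - [-2.76,-1.15,1.56]
    - [-2.76,-1.15,1.56]
    - [-0.79,-0.29,-0.14]
    - [-0.79,-0.29,-0.14]
    - [-0.79,-0.29,-0.14]
    - [-0.79,-0.29,-0.14]
  fingers: [0,0,0,0,0,0,0,0]

```text
time: 21.58
tool_pos: [0.5676, -0.0313, 0.2145]
tool_rot: [0.666, -0.063, 0.731, 0.132]
contact_force: [-0.8, -0.9, -1.3]
gripper_width: 0.143
```

Emit:
servo_tool:
  twist:
    - [0.051,-0.117,0.03]
    - [0.051,-0.117,0.03]
    - [0.051,-0.117,0.03]
    - [0.051,-0.117,0.03]
    - [0.051,-0.117,0.03]
    - [0.051,-0.117,0.03]
    - [0.051,-0.117,0.03]
    - [0.051,-0.117,0.03]
  xyz:
    - [-0.79,-0.29,-0.14]
    - [-0.79,-0.29,-0.14]
    - [-0.79,-0.29,-0.14]
    - [-0.79,-0.29,-0.14]
    - [-0.79,-0.29,-0.14]
    - [-0.79,-0.29,-0.14]
    - [-0.79,-0.29,-0.14]
    - [-0.79,-0.29,-0.14]
  fingers: [0,0,0,0,0,0,0,0]

```text
time: 22.58
tool_pos: [0.5042, -0.0541, 0.2029]
tool_rot: [0.9, -0.068, 0.303, 0.305]
contact_force: [0.3, -1.2, -2.4]
gripper_width: 0.146
```

Emit:
servo_tool:
  twist:
    - [0.051,-0.117,0.03]
    - [0.051,-0.117,0.03]
    - [0,0,0]
    - [0,0,0]
  xyz:
    - [-0.79,-0.29,-0.14]
    - [-0.79,-0.29,-0.14]
    - [0,0,0]
    - [0,0,0]
  fingers: [0,0,0,0]

```text
time: 23.08
tool_pos: [0.4897, -0.0603, 0.201]
tool_rot: [0.922, -0.066, 0.18, 0.336]
contact_force: [-0.1, -0.2, -1.5]
gripper_width: 0.149
```

Run:
```python
from h import *
st=manip.state(); print(st["time"],st["tool_pos"],st["contact_force"],st["gripper_width"],st["joint_pos"]); print(quat(st["tool_rot"]).as_matrix())
snap("wrist","w17.png")
snap("scene","s17.png"); a=cv2.imread('pics/s17.png')[130:330,150:400]; cv2.imwrite('pics/s17z.png',cv2.resize(a,None,fx=3,fy=3,interpolation=cv2.INTER_CUBIC))
```

```text
23.075 [ 0.4896623  -0.06030151  0.20099505] [-0.06264579 -0.18747153 -1.51367008] 0.14863458925547782 [-0.86401724 -0.39023593  2.36230478  1.21613294  1.41692807 -1.94369543]
[[ 7.09280811e-01 -6.43797606e-01  2.87133025e-01]
 [ 5.96417868e-01  7.65195514e-01  2.42407822e-01]
 [-3.75774478e-01 -6.83949932e-04  9.26710890e-01]]
```

View pics/w17.png

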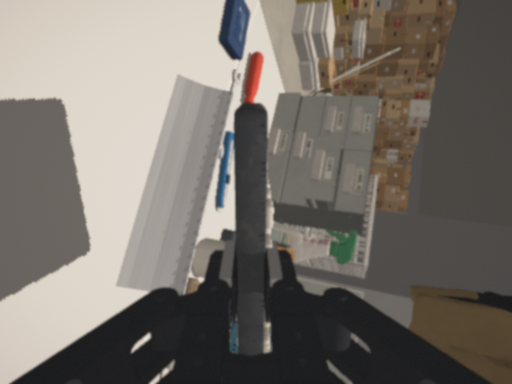

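View pics/s17z.png

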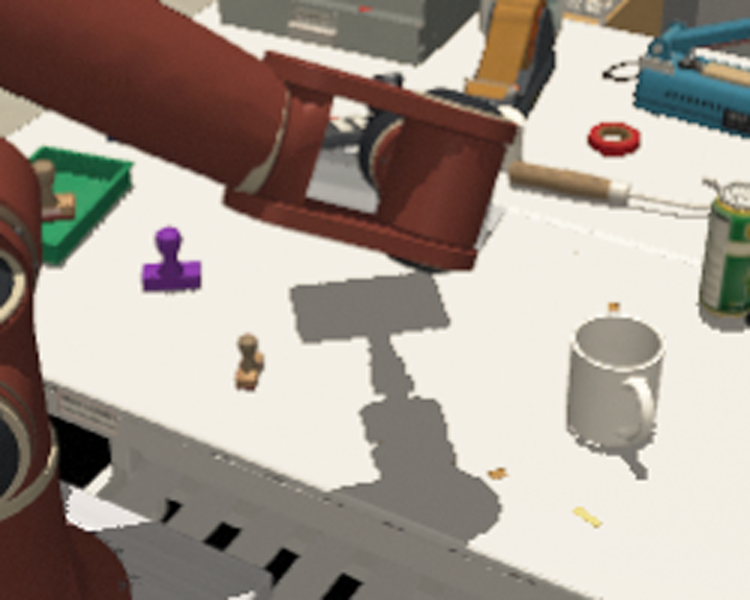

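Run:
```python
from kin import *
st=manip.state(); q=np.array(st["joint_pos"]); p=np.array(st["tool_pos"]); Rt=quat(st["tool_rot"]).as_matrix()
for i in range(9):
    t=p+np.array([-.0096,.0136,-.163])*i/8; qn,e=ik(t,Rt,q); ax=(R.from_euler('z',qn[0])*R.from_euler('y',qn[1]+qn[2])*R.from_euler('z',qn[3])).as_matrix()[:,1]
    print(np.round(t,3),np.round(qn,2),round(e,4),np.round(np.abs(qn-q).max(),2),"W",np.round(fk(qn)[2],3),"j5ax",np.round(ax,2)); q=qn
```

```text
[ 0.49  -0.06   0.202] [-0.86 -0.39  2.36  1.22  1.42 -1.95] 0.0 0.0 W [ 0.292 -0.227  0.307] j5ax [ 0.5  -0.05  0.86]
[ 0.489 -0.059  0.182] [-0.86 -0.35  2.37  1.23  1.4  -1.99] 0.0 0.05 W [ 0.291 -0.225  0.286] j5ax [ 0.52 -0.09  0.85]
[ 0.488 -0.057  0.161] [-0.86 -0.31  2.38  1.23  1.38 -2.04] 0.0 0.05 W [ 0.29  -0.223  0.266] j5ax [ 0.55 -0.13  0.83]
[ 0.486 -0.055  0.141] [-0.86 -0.26  2.39  1.25  1.36 -2.1 ] 0.0 0.05 W [ 0.288 -0.222  0.246] j5ax [ 0.57 -0.17  0.8 ]
[ 0.485 -0.053  0.12 ] [-0.86 -0.21  2.39  1.26  1.34 -2.15] 0.0 0.05 W [ 0.287 -0.22   0.225] j5ax [ 0.59 -0.21  0.78]
[ 0.484 -0.052  0.1  ] [-0.86 -0.15  2.39  1.27  1.33 -2.21] 0.0 0.06 W [ 0.286 -0.218  0.205] j5ax [ 0.61 -0.26  0.75]
[ 0.483 -0.05   0.08 ] [-0.86 -0.09  2.39  1.29  1.31 -2.26] 0.0 0.06 W [ 0.285 -0.217  0.184] j5ax [ 0.63 -0.3   0.72]
[ 0.482 -0.048  0.059] [-0.86 -0.03  2.39  1.3   1.29 -2.32] 0.0 0.06 W [ 0.284 -0.215  0.164] j5ax [ 0.65 -0.34  0.68]
[ 0.48  -0.047  0.039] [-0.86  0.04  2.38  1.32  1.28 -2.38] 0.0 0.07 W [ 0.282 -0.213  0.144] j5ax [ 0.66 -0.39  0.64]
```

Emit:
servo_tool:
  twist:
    - [0,0,0]
    - [0,0,0]
    - [0,0,0]
    - [0,0,0]
    - [0,0,0]
    - [0,0,0]
    - [0,0,0]
    - [0,0,0]
  xyz:
    - [-0.12,0.17,-2.1]
    - [-0.12,0.17,-2.1]
    - [-0.12,0.17,-2.1]
    - [-0.12,0.17,-2.1]
    - [-0.12,0.17,-2.1]
    - [-0.12,0.17,-2.1]
    - [-0.12,0.17,-1.8]
    - [-0.12,0.17,-0.6]
  fingers: [0,0,0,0,0,0,0,0]

```text
time: 24.18
tool_pos: [0.4804, -0.0465, 0.0507]
tool_rot: [0.922, -0.066, 0.179, 0.337]
contact_force: [0.2, -0.1, -1.4]
gripper_width: 0.145
```

Emit:
servo_tool:
  twist:
    - [0,0,0]
    - [0,0,0]
  xyz:
    - [0,0,-0.4]
    - [0,0,0]
  fingers: [0,0]

```text
time: 24.42
tool_pos: [0.4804, -0.047, 0.0474]
tool_rot: [0.922, -0.066, 0.179, 0.336]
contact_force: [-0.7, -0.1, -0.9]
gripper_width: 0.141
```

Run:
```python
from h import *
st=manip.state(); print(st["time"],st["tool_pos"],st["contact_force"],st["gripper_width"],st["joint_pos"])
snap("top","t18.png"); a=cv2.imread('pics/t18.png')[120:300,180:420]; cv2.imwrite('pics/t18z.png',cv2.resize(a,None,fx=3,fy=3,interpolation=cv2.INTER_CUBIC))
snap("scene","s18.png"); a=cv2.imread('pics/s18.png')[130:330,150:400]; cv2.imwrite('pics/s18z.png',cv2.resize(a,None,fx=3,fy=3,interpolation=cv2.INTER_CUBIC))
```

```text
24.425 [ 0.48044411 -0.04703206  0.04744969] [-0.72451452 -0.06153387 -0.86128949] 0.1407415178167659 [-0.85987446  0.00380275  2.39028024  1.31116905  1.28495008 -2.35651466]
```

View pics/t18z.png

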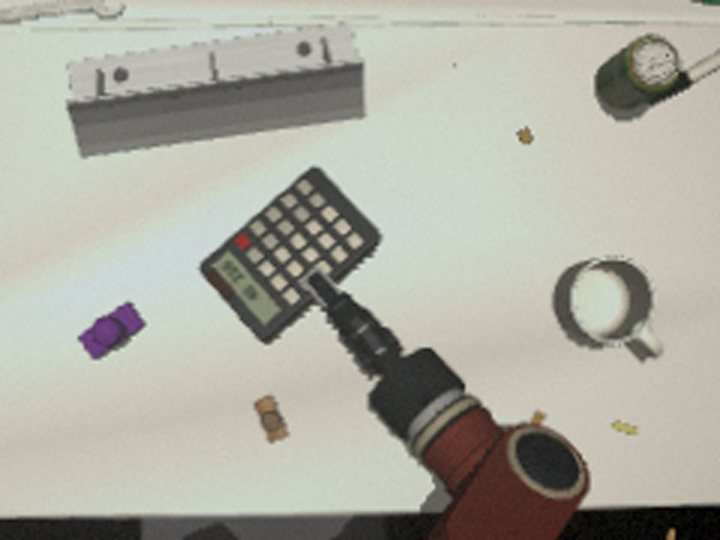

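View pics/s18z.png

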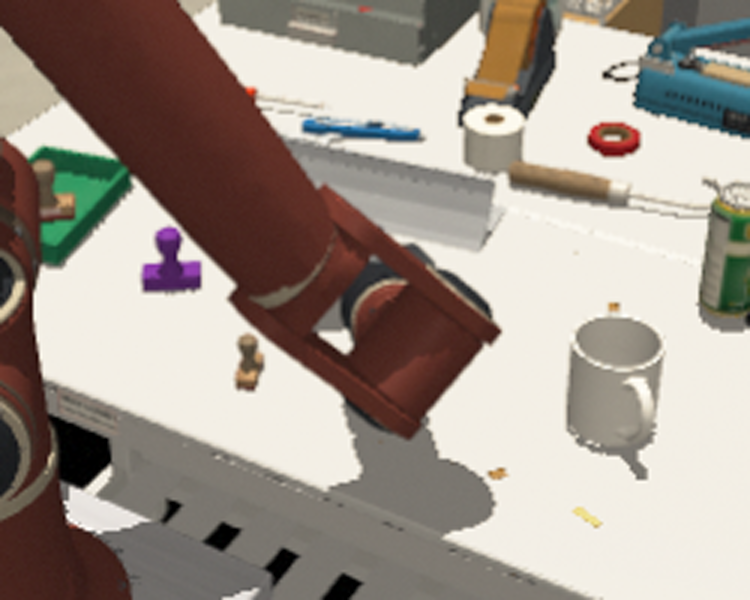

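Emit:
servo_tool:
  twist:
    - [0,0,0]
    - [0,0,0]
    - [0,0,0]
    - [0,0,0]
  xyz:
    - [0,0,-0.4]
    - [0,0,-0.3]
    - [0,0,-0.1]
    - [0,0,0]
  fingers: [0,0,0,0]

```text
time: 25.02
tool_pos: [0.4799, -0.0467, 0.0388]
tool_rot: [0.922, -0.066, 0.179, 0.336]
contact_force: [0.6, -0.6, -1.7]
gripper_width: 0.146
```

Emit:
servo_tool:
  twist:
    - [0,0,0]
    - [0,0,0]
    - [0,0,0]
  xyz:
    - [0,0,-0.2]
    - [0,0,-0.1]
    - [0,0,0]
  fingers: [0,0,0]

```text
time: 25.4
tool_pos: [0.4801, -0.0468, 0.0361]
tool_rot: [0.922, -0.066, 0.179, 0.336]
contact_force: [-0.2, 0.3, 0.2]
gripper_width: 0.143
```

Contact with the table (the force changed sign). I'm easing the jaws open a little so the slab settles on the lower finger, then steepening the tool and withdrawing.

Emit:
servo_tool:
  twist:
    - [0,0,0]
    - [0,0,0]
    - [0,0,0]
    - [0,0,0]
    - [0,0,0]
  xyz:
    - [0,0,0]
    - [0,0,0]
    - [0,0,0]
    - [0,0,0]
    - [0,0,0]
  fingers: [0.16,0.2,0.24,0.28,0.28]

```text
time: 26.02
tool_pos: [0.48, -0.0467, 0.0359]
tool_rot: [0.922, -0.066, 0.179, 0.336]
contact_force: [0.5, -0.1, -1.1]
gripper_width: 0.281
```

Run:
```python
from h import *
st=manip.state(); print(st["time"],st["tool_pos"],st["contact_force"],st["gripper_width"])
snap("wrist","w19.png")
snap("top","t19.png"); a=cv2.imread('pics/t19.png')[120:300,180:420]; cv2.imwrite('pics/t19z.png',cv2.resize(a,None,fx=3,fy=3,interpolation=cv2.INTER_CUBIC))
```

```text
26.025 [ 0.47996321 -0.04670788  0.03587012] [ 0.50385922 -0.05718468 -1.06279904] 0.2814555389414794
```

View pics/w19.png

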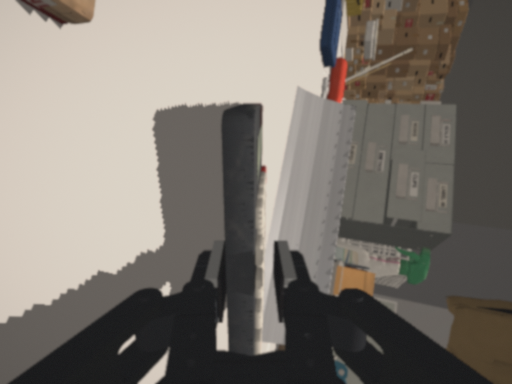

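View pics/t19z.png

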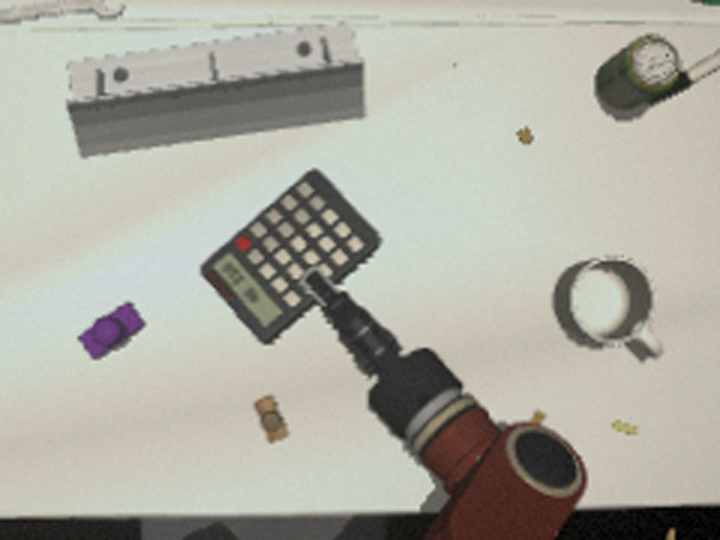

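Emit:
servo_tool:
  twist:
    - [-0.04,0.048,0]
    - [-0.04,0.048,0]
    - [-0.033,0.038,0]
    - [0,0,0]
    - [0,0,0]
    - [0,0,0]
    - [0,0,0]
  xyz:
    - [0,0,0]
    - [0,0,0]
    - [0,0,0]
    - [0,0,0]
    - [0,0,0]
    - [0,0,-0.4]
    - [0,0,0]
  fingers: [0.3,0.32,0.36,0.4,0.45,0.45,0.45]

```text
time: 27.0
tool_pos: [0.4795, -0.0465, 0.0311]
tool_rot: [0.903, -0.094, 0.259, 0.329]
contact_force: [0.4, -0.7, -1.6]
gripper_width: 0.451
```

Run:
```python
from h import *
st=manip.state(); print(st["time"],st["tool_pos"],st["contact_force"],st["gripper_width"])
snap("wrist","w20.png")
```

```text
27.0 [ 0.47953409 -0.04653757  0.03108674] [ 0.4394642  -0.65140386 -1.59798067] 0.4506183065060886
```

View pics/w20.png

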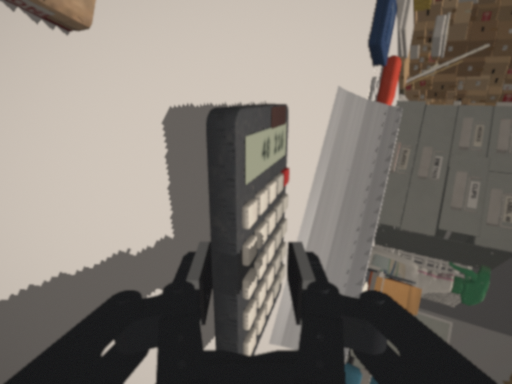

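Emit:
servo_tool:
  twist:
    - [-0.04,0.046,0]
    - [-0.04,0.046,0]
    - [0,0,0]
    - [0,0,0]
  xyz:
    - [0,0,0]
    - [0,0,0]
    - [0,0,-0.2]
    - [0,0,0]
  fingers: [0.5,0.55,0.55,0.55]

```text
time: 27.55
tool_pos: [0.4797, -0.0465, 0.0294]
tool_rot: [0.886, -0.115, 0.313, 0.323]
contact_force: [0.1, -0.1, -0.9]
gripper_width: 0.55
```

Run:
```python
from h import *
st=manip.state(); print(st["time"],st["tool_pos"],st["contact_force"],st["gripper_width"])
snap("wrist","w21.png")
```

```text
27.55 [ 0.47966675 -0.04648175  0.02942385] [ 0.12577082 -0.14563892 -0.88298139] 0.5497649472715185
```

View pics/w21.png

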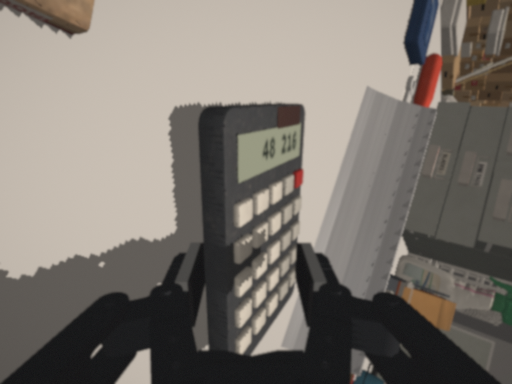

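Emit:
servo_tool:
  twist:
    - [0,0,0]
    - [0,0,0]
    - [0,0,0]
    - [0,0,0]
    - [0,0,0]
  xyz:
    - [-0.8,-0.66,0]
    - [-0.8,-0.66,0]
    - [-0.8,-0.66,0]
    - [-0.8,-0.66,0]
    - [0,0,0]
  fingers: [0.55,0.55,0.55,0.55,0.55]

```text
time: 28.22
tool_pos: [0.4477, -0.074, 0.03]
tool_rot: [0.886, -0.116, 0.313, 0.322]
contact_force: [0.6, 0.3, -0.0]
gripper_width: 0.549
```

Run:
```python
from h import *
st=manip.state(); print(st["time"],st["tool_pos"],st["contact_force"],st["gripper_width"])
snap("wrist","w22.png")
snap("top","t22.png"); a=cv2.imread('pics/t22.png')[120:300,180:420]; cv2.imwrite('pics/t22z.png',cv2.resize(a,None,fx=3,fy=3,interpolation=cv2.INTER_CUBIC))
```

```text
28.225 [ 0.447707   -0.07398898  0.02996665] [ 0.63077179  0.27620536 -0.02342375] 0.5490159790348398
```

View pics/w22.png

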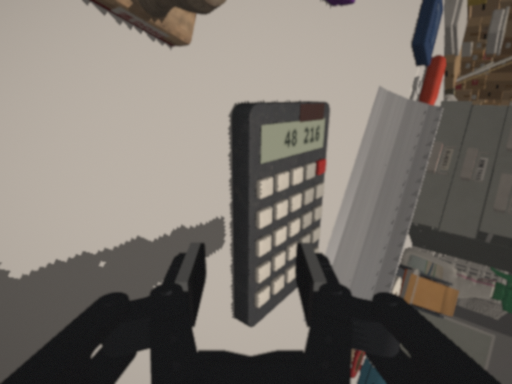

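View pics/t22z.png

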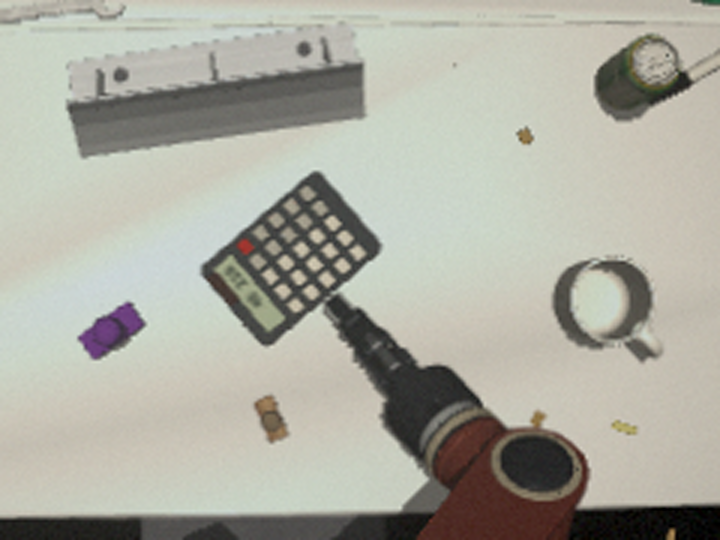

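The calculator is flat and the jaws are clear of it. Withdrawing fully and rising.

Emit:
servo_tool:
  twist:
    - [0,0,0]
    - [0,0,0]
    - [0,0,0]
    - [0,0,0]
    - [0,0,0]
    - [0,0,0]
    - [0,0,0]
    - [0,0,0]
  xyz:
    - [-0.8,-0.66,0.2]
    - [-0.8,-0.66,0.5]
    - [-0.4,-0.33,2]
    - [0,0,3]
    - [0,0,4]
    - [0,0,3]
    - [0,0,0]
    - [0,0,0]
  fingers: [0.55,0.55,0.55,0.55,0.55,0.55,0.55,0.55]

```text
time: 29.32
tool_pos: [0.4274, -0.0895, 0.1561]
tool_rot: [0.886, -0.115, 0.314, 0.323]
contact_force: [0.4, 0.8, -0.5]
gripper_width: 0.549
```

Run:
```python
from h import *
st=manip.state(); print(st["time"],st["tool_pos"],st["contact_force"])
snap("wrist","w23.png")
snap("top","t23.png"); a=cv2.imread('pics/t23.png')[90:290,110:420]; cv2.imwrite('pics/t23z.png',cv2.resize(a,None,fx=2.5,fy=2.5,interpolation=cv2.INTER_CUBIC))
snap("scene","s23.png"); a=cv2.imread('pics/s23.png')[130:330,100:440]; cv2.imwrite('pics/s23z.png',cv2.resize(a,None,fx=2.3,fy=2.3,interpolation=cv2.INTER_CUBIC))
```

```text
29.325 [ 0.42744857 -0.08954527  0.15605954] [ 0.39241391  0.77173753 -0.46945962]
```

View pics/t23z.png

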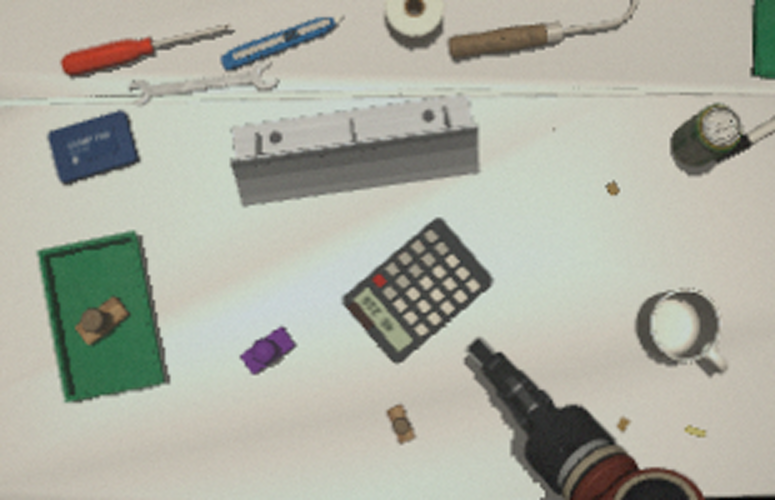

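View pics/s23z.png

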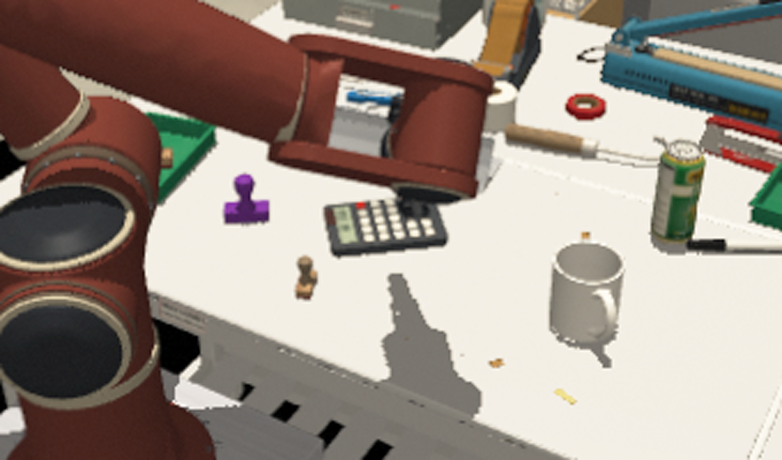

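View pics/w23.png

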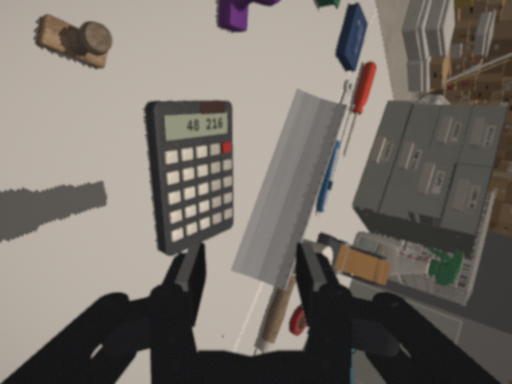

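The calculator lies flat with its keys up at top-zoom (418,290). The stamp stands in the tray at (100,320), nothing else has moved, and the gripper is clear. Handing in.

```bash
python3 -c "
from plant import job
print(job.job_done())"
```

```text
the job is handed in; nothing more can be done
None
```

The job is finished and handed in at about 29 s of the 70 s allowed; no verdict was reported.

- **Stamp:** I put the larger brown stamp upright in the middle of the nearer tray and let go. It was still standing there in the last top view.
- **Tipping the calculator:** I pushed it up the stop until it leaned at about 57°. It stayed there on its own after I drew the fingers back.
- **Laying it down:** I gripped its top edge, lifted it off the stop and turned it over. I set its free edge on the table at about 22° and eased the rest down on the lower finger.

**Last checks:** The top, scene and wrist pictures show the calculator flat with its keys up. The mug, ink pad, can and look-alike stamps appear where they were, judged by eye from before-and-after pictures. The gripper was well clear, with only sensor noise on the wrist force. I did not measure the calculator's final angle or its turning speed during the last small drop. No check failed or disagreed.

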